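# Seat a reel's display plate on its two pins and lock it

## Task

The fishing reel's aluminium plate sits skewed on top of its wooden display plinth. Without gripping or lifting it and without touching the reel, nudge the plate sideways by its edges until both of its holes drop over the two pins and it lies flat on the wood; then push the keeper by its little post fully home so that its tongue covers the plate's edge. Leave the other things on the table where they are.

Things in the scene. Friction and masses are not known exactly. Their poses are not given: they have to be found in the camera images.
- plinth: dark wooden display plinth fixed to the table, 210 (its x) x 260 (its y) x 18 mm high; origin at the centre of its underside, on the table. It carries two steel pins at its y = 0, x = -60 and +60 mm, a small rest block on its +y side, and a sliding keeper in a staple on its -y side
- seat (a point): the plinth's top at its centre: where the plate's origin belongs. Seated, the axes of plate and plinth coincide and the pins stand 2 mm out of the plate's top
- rest (a point): centre of the top of the fixed wooden rest block, 36 mm along the plinth's x, 14 mm along y, 10 mm high above the plinth's top; at the plinth's x = 0, y = +65 mm (y from 58 to 72 mm)
- staple (a point): centre of the top of the fixed steel staple that the keeper's tongue slides through, 36 mm along the plinth's x, 10 mm along y, 16.5 mm high above the plinth's top; at the plinth's x = 0, y = -70 mm
- pin_near (a point): foot of the pin at the plinth's x = -60 mm, on its axis, level with the plinth's top. Each pin is 12 mm across and 10 mm high: upright sides for 5.5 mm, then tapered to a tip 5 mm across
- pin_far (a point): foot of the pin at the plinth's x = +60 mm, on its axis, level with the plinth's top
- plate: loose aluminium plate, 150 (its x) x 110 (its y) x 8 mm, with two through holes 16 mm across; origin at the centre of its underside; 0.4 to 0.75 kg with its reel. Starts level on pin tips and rest block, underside 10 mm above the plinth's top, 24 to 36 mm towards plinth +y, up to 12 mm off along x, turned up to 0.13 rad. It drops over the pins by itself once within about 4 mm
- hole_near (a point): centre, on the underside, of the plate's hole at its x = -60 mm; belongs on pin_near
- hole_far (a point): centre, on the underside, of the plate's hole at its x = +60 mm; belongs on pin_far
- reel: fishing reel bolted firmly on the plate (moves with it), 70 mm along x including its crank, 36 mm along y, 40 mm high above the plate's top; origin at the centre of its foot, at the plate's x = 0, y = -10 mm, on the plate's top. Not to be touched
- keeper (a joint): travel of the sliding keeper along the plinth's +y: 0 = drawn back, 0.030 m = fully home, against a stop; it stays where left, friction about 1.5 N. Its tongue is a bar 16 mm wide, 3 mm thick, underside 10 mm above the plinth's top, its tip 36 mm ahead (+y) of the post's axis: 11 mm over the seated plate's edge when home
- keeper_post (a point): centre of the top of the keeper's upright round post, 12 mm across, 25 mm tall above the tongue, top 38 mm above the plinth's top; at the plinth's x = 0, y = -110 mm when the joint is 0; moves with the keeper
- spare_reel: a loose fishing reel without a plate, 60 x 36 x 40 mm, bystander; origin at the centre of its underside
- tin_flat: round green tin, 48 mm across, 22 mm high, bystander; origin at the centre of its underside
- tin_tall: round copper-coloured tin, 44 mm across, 36 mm high, bystander; origin at the centre of its underside
- insulator: green glass line insulator, 68 mm across, 84 mm high, bystander; origin at the centre of its underside
- bell: small dark iron hand bell standing mouth down, 76 mm across, 90 mm high, bystander; origin at the centre of its underside
- screwdriver: screwdriver lying on the table, bystander; origin on the table under its middle
Mind the look-alikes: they are no part of the job. Of the things like the plate, leave any that is green; of the rest the smaller one is meant.

How it is judged:
By the outcome, as a careful person would: the job done as asked, in the order asked, and still so for the second after the job is handed in, with the robot touching nothing.
It also fails if it takes over 67 s, if anything falls off the work surface, if the arm or the gripper's body presses on something with over 40 N, if the wrist force passes 120 N, or if a joint passes its speed limit or range.

## Robot

A 6-joint arm with a two-finger parallel gripper is mounted at the origin on the work surface. World frame = base frame: x ahead of the robot, y to its left, z up, the work surface at z = 0. Lengths are in m, angles in rad, forces in N, time in s.
With the tool pointing down it reaches from about 0.275 to 0.975 m from the base axis. Payload 8.4 kg.
Tool frame: the origin (TCP) lies at the very end of the fingers, on their centre line; the grasp point (between the pads) lies 19 mm behind it; z points along the fingers, x is the direction in which the jaws open and shut, and the axes are right-handed (so a half turn about z gives the same grasp; the last joint's range is limited). The gripper opens to 92 mm and grips with 3 to 60 N. Pads are 20 mm wide; open, the fingers measure 128 mm over their backs; the gripper's body (75 mm by 189 mm) begins 69 mm behind the grasp point.
Start: joints at [-1.248, 0.353, 1.633, -0, 1.155, -0.002], TCP at [0.199, -0.592, 0.186] pointing down, gripper open.
Joint ranges: [-2.63, 2.63], [-0.92, 2.1], [0.06, 2.66], [-1.3, 4.44], [0, 2.69], [-3.02, 3.02]. Speed limits (rad/s): [2.22, 2.22, 2.79, 3.14, 3.14, 3.14].

## Interface

Orientations are given as a unit quaternion [w, x, y, z].
In Python, from workcell import r gives the robot as it stands.
- The arm moves only by the tool servo_tool, never from a script. Its argument "moves" is a list of rows, each a list of 6 numbers: the shift along the tool's x, y, z in units of 80 mm (1.0 is 80 mm), then the turn, a rotation vector about the tool's x, y, z in units of 45 degrees (1.0 is 45 degrees). A call has 1 to 10 rows; each row is the pose to reach, as a shift and turn from the pose commanded when the call began, along the tool's axes at that moment; what a row does not reach only later rows make up. A row lasts 1/10 s, in which the tool goes at most 50 mm and 8.59 degrees, less where a joint would pass 70% of its speed; a pose out of reach is approached as far as the arm can. A call with a number of a shift or a turn outside -1 to 1 is refused whole. A call with a gripper value outside its range is refused whole. "hand" is the opening, from 0 (shut) to 1 (fully open), set as the call begins (left out, the last holds). The fingers move at their own pace and stop on an object; the grip force is fixed at half the most. Time passes only in rows, so rows that repeat a pose let the fingers close. It gives the time, the measured TCP pose, the force and the opening at its end, in the units of the state.
- r.state(): the state, without advancing time (a new reading comes with each control period).
- r.capture(name): name is "side" or "top" or "wrist"; returns a dict with "image" (420x560x3 uint8, red, green, blue), "mtx" (3x3 intrinsics, pixels), "D" ([k1, k2, p1, p2, k3] as OpenCV has them; the pictures are not rectified), "world_to_cam" (4x4, takes a point from world to camera coordinates); the wrist camera has in their place "hand_eye" (4x4, takes a point from camera to tool coordinates, whose origin is the TCP and whose axes are the tool frame's). Camera axes: x right, y down, z forward; pixel columns grow to the right and rows downward; lengths in m; the calibration is good to about 2 mm. A picture is of the moment at which its call begins: read the wrist's pose just before it. There is no depth.
- r.hand_in(): hands the job in, once; it reports no verdict.
Trained networks look in the newest picture that a camera, given by its name, has taken for a name from the list of things; names that differ only in an ending like _2 or _b are one class to them, and where a whole thing is asked for, a point or a joint stands for the part that bears it (a point fixed in the world has none). Each returns a list of dicts, best first, with "score" (0 to 1); they miss things now and then, are a little off and sometimes report something else, mostly with a low value. They report only what shows in the picture. A call takes as long as a camera call. They do not tell look-alikes from the thing itself.
- r.search_frame(camera, name): "centre" ([x, y, z] in m, in world coordinates, good to about 4 mm: the middle of the surface that is visible of it).
- r.mark_of(camera, name): "centre" ([x, y, z] in m, in world coordinates, good to about 4 mm: a listed point, or the origin of a listed thing).
The state is a dict: "t": time; "joints": joint angles; "qd": joint speeds; "joint_torque": joint torques, N m; "ee_pos": TCP position; "tcp_rot": TCP orientation; "force": force on the tool from outside, world axes, zero at the start; "ft_torque": the same for the moment, N m; "width": finger opening in m.
Only numpy, scipy, OpenCV 4.12 (cv2) and the standard library are available. Lean on these libraries where they do the work, as an engineer would, in place of code of your own. Each camera call takes 0.05 s, during which the arm holds its last target.

## Working session

There is one attempt and no reset: what is moved stays moved. The work goes in short steps, Python scripts to look and compute and a tool call to move; the robot and the scene stay as the last step left them, time stands still between calls to the robot, and variables do not carry over. Pictures are saved under pics/ and viewed, and the job is handed in when it is done.

Besides the shell and the picture viewer there is one more tool, called after ">>>" as a command line: name --pt "numbers of a row" for each row, then --argument value for the rest. servo_tool: Moves the arm, as the interface text tells. Shifts and turns lie within -1 to 1; 1 stands for 80 mm of shift or 45 degrees of turn. Its arguments: {"type":"object","properties":{"moves":{"type":"array"},"hand":{"type":"number"}},"required":["moves"]}

```bash
mkdir -p pics; ls; cat > h.py <<'E'
import numpy as np,cv2
from workcell import r
def cap(n,fn):
    c=r.capture(n); cv2.imwrite('pics/'+fn,cv2.cvtColor(c['image'],cv2.COLOR_RGB2BGR)); return c
E
python3 - <<'E'
from h import *
import pickle
print(r.state())
S={}
for n in ['top','side']:
    c=cap(n,n+'0.png'); S[n]=c; print(n,c['mtx'],c['D'],c['world_to_cam'])
pickle.dump(S,open('c0.pkl','wb'))
E
```

```text
pics
{'t': 0.0, 'joints': array([-1.24839803e+00,  3.53632541e-01,  1.63413136e+00,  1.09796190e-06,
        1.15520484e+00, -2.40260180e-03]), 'qd': array([-0.00032256,  0.00100667, -0.00034544,  0.00172246,  0.00132774,
       -0.00169664]), 'joint_torque': array([-4.39894284e-03, -5.93867540e+01, -3.34225416e+01,  6.94036810e-02,
        2.34316679e-02, -9.95025835e-05]), 'ee_pos': array([ 0.19927858, -0.59181198,  0.18527466]), 'tcp_rot': array([-4.03204314e-04,  8.12132703e-01, -5.83472364e-01, -5.57524893e-04]), 'force': array([-0.29375725, -0.41878869, -0.04135084]), 'ft_torque': array([ 0.02305463, -0.02009813,  0.02745129]), 'width': 0.09178051666656863}
top [[394.05767182   0.         282.57722997]
 [  0.         394.05767182 202.89587476]
 [  0.           0.           1.        ]] [-0.03330846  0.          0.          0.          0.        ] [[-9.33123463e-03 -9.99954292e-01 -2.08374355e-03  2.20461575e-02]
 [-9.91516436e-01  9.52262778e-03 -1.29632083e-01  5.26993383e-01]
 [ 1.29646001e-01  8.56438596e-04 -9.91559973e-01  8.99754276e-01]
 [ 0.00000000e+00  0.00000000e+00  0.00000000e+00  1.00000000e+00]]
side [[527.08507373   0.         281.59179033]
 [  0.         527.08507373 217.57915199]
 [  0.           0.           1.        ]] [-0.08251707  0.          0.          0.          0.        ] [[-0.81884131 -0.57401747 -0.00168881  0.43120082]
 [-0.32036674  0.45944343 -0.8284183   0.24200933]
 [ 0.47630249 -0.67780209 -0.56010737  0.90827817]
 [ 0.          0.          0.          1.        ]]
```

View pics/top0.png

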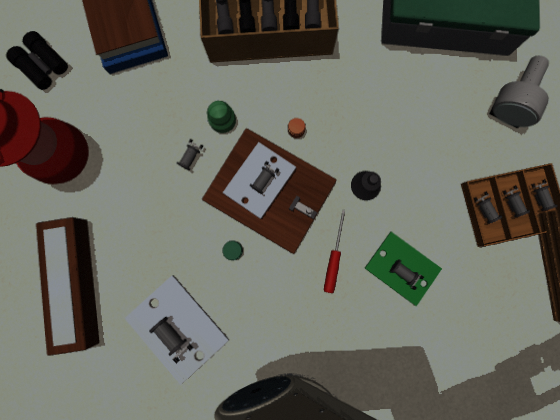

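View pics/side0.png

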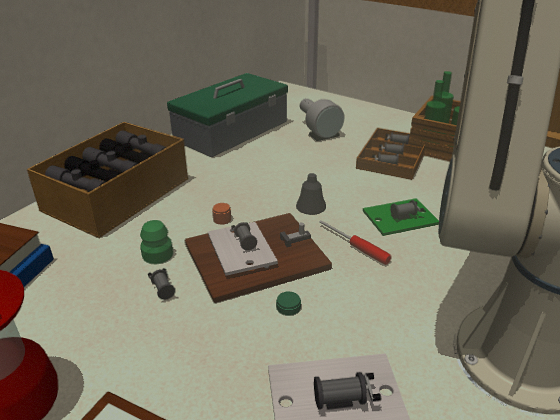

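```bash
python3 - <<'E'
from h import *
for cam in ['top','side']:
  for n in ['plinth','plate','hole_near','hole_far','pin_near','pin_far','reel','keeper_post','staple','rest','seat','insulator','bell','spare_reel','tin_flat','tin_tall','screwdriver']:
    print(cam,n,[(np.round(d['centre'],4).tolist(),round(d['score'],2)) for d in r.mark_of(cam,n)])
print(r.state()['t'])
E
```

```text
top plinth [([0.5619, 0.0483, 0.0018], 0.78)]
top plate [([0.2312, 0.2703, -0.0023], 0.76), ([0.583, 0.0744, 0.0333], 0.74), ([0.369, -0.2733, 0.0004], 0.64)]
top hole_near [([0.2936, 0.3251, 0.0025], 0.85), ([0.4043, -0.221, -0.0016], 0.72)]
top hole_far [([0.1715, 0.2171, -0.0009], 0.86), ([0.632, 0.0364, 0.027], 0.66), ([0.3322, -0.3169, 0.0024], 0.61)]
top pin_near [([0.5095, 0.0812, 0.0163], 0.86), ([0.5603, 0.0506, 0.0146], 0.51)]
top pin_far [([0.6139, 0.0183, 0.0168], 0.69)]
top reel [([0.5771, 0.0677, 0.0363], 0.78), ([0.2232, 0.2811, 0.0104], 0.75)]
top keeper_post [([0.5074, -0.0447, 0.0562], 0.5)]
top staple [([0.5279, -0.0102, 0.0387], 0.78)]
top rest [([0.7425, 0.1679, -0.0018], 0.24)]
top seat [([0.5597, 0.0507, 0.0137], 0.6)]
top insulator [([0.7437, 0.1691, -0.0004], 0.94)]
top bell [([0.5784, -0.1881, -0.0022], 0.95)]
top spare_reel [([0.644, 0.2491, -0.0007], 0.64)]
top tin_flat [([0.4154, 0.1392, 0.0003], 0.75)]
top tin_tall [([0.7143, -0.0168, -0.003], 0.5), ([0.5942, 0.1085, 0.0282], 0.28), ([0.528, -0.0085, 0.0391], 0.19)]
top screwdriver [([0.4182, -0.1159, 0.
[... 620 characters left out ...]
 ([0.5355, 0.1044, 0.0323], 0.73), ([0.3606, -0.2683, 0.0082], 0.68)]
side keeper_post [([0.6421, 0.2456, 0.0006], 0.49), ([0.5075, -0.0446, 0.0589], 0.45)]
side staple [([0.5267, -0.0135, 0.0328], 0.66), ([0.5746, -0.1868, -0.0024], 0.64)]
side rest [([0.5924, 0.1066, 0.0221], 0.81)]
side seat [([0.5637, 0.0477, 0.018], 0.8)]
side insulator [([0.7399, 0.165, -0.0008], 0.84), ([0.5644, 0.0472, 0.0163], 0.33)]
side bell [([0.5739, -0.1894, -0.0016], 0.87)]
side spare_reel []
side tin_flat [([0.4155, 0.1381, 0.0019], 0.83), ([0.6346, 0.0387, 0.026], 0.5)]
side tin_tall [([0.5069, -0.0462, 0.056], 0.63), ([0.7181, -0.0216, 0.0005], 0.61)]
side screwdriver [([0.4161, -0.1058, 0.0023], 0.73)]
1.8
```

The plate candidates in the top view are the white plate on the plinth (260,180), a larger white plate on the table (178,328) and a green one (403,268). The one on the plinth is the smaller one that isn't green, so it fits. I'll confirm that in an enlarged crop.

```bash
python3 - <<'E'
import cv2
a=cv2.imread('pics/top0.png')[120:260,195:345]; cv2.imwrite('pics/topcrop.png',cv2.resize(a,None,fx=4,fy=4,interpolation=cv2.INTER_CUBIC))
a=cv2.imread('pics/side0.png')[205:305,180:335]; cv2.imwrite('pics/sidecrop.png',cv2.resize(a,None,fx=5,fy=5,interpolation=cv2.INTER_CUBIC))
E
```

```text
(no output)
```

View pics/topcrop.png

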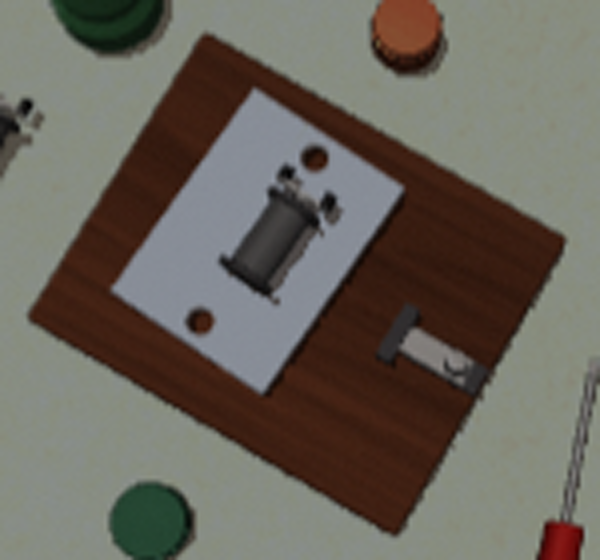

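View pics/sidecrop.png

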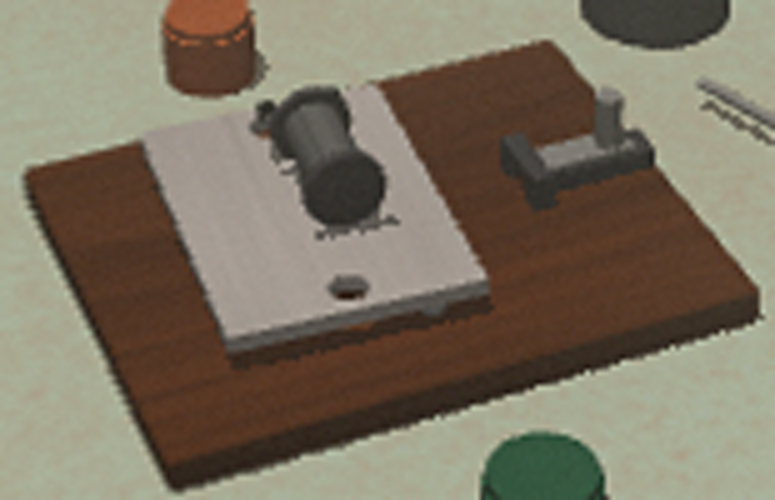

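The crop confirms it. The grey-white plate carrying the reel sits raised and skewed on the plinth. Its corners in the top crop are at about (255,88), (405,188), (266,394) and (112,290). The keeper and staple are at about (398,335)–(465,370). Next I'll fit the poses from both views.

```bash
cat > fit.py <<'E'
from h import *
import pickle
from scipy.optimize import least_squares
def proj(c,P):
    W=c['world_to_cam']; 
    return cv2.projectPoints(np.asarray(P,float),cv2.Rodrigues(W[:3,:3])[0],W[:3,3],c['mtx'],np.array(c['D']))[0][:,0]
def corners(p,hx,hy,z):
    x,y,a=p; R=np.array([[np.cos(a),-np.sin(a)],[np.sin(a),np.cos(a)]])
    L=np.array([[hx,hy],[hx,-hy],[-hx,-hy],[-hx,hy]])
    q=L@R.T+[x,y]; return np.c_[q,np.full(4,z)]
def fit(obs,hx,hy,z0,p0,fz=True):
    f=lambda p:np.concatenate([(proj(c,corners(p[:3],hx,hy,p[3] if fz else z0))-px).ravel() for c,px in obs])
    s=least_squares(f,list(p0)+([z0] if fz else [])); return s.x,np.abs(s.fun).max(),np.round(s.fun,1)
def rel(pl,pt):
    d=np.array(pt[:2])-pl[:2]; a=pl[2]
    return 1e3*(d@[np.cos(a),np.sin(a)]),1e3*(d@[-np.sin(a),np.cos(a)])
E
python3 - <<'E'
from fit import *
S=pickle.load(open('c0.pkl','rb'))
T=lambda l:np.array(l)/4-.5+.125+[195,120]
D=lambda l:np.array(l)/5-.5+.1+[180,205]
pt=T([(206,35),(566,240),(397,535),(30,317)]);ps=D([(28,172),(548,42),(760,290),(172,462)])
qt=T([(255,88),(405,188),(266,394),(112,290)]);qs=D([(145,138),(375,85),(490,275),(230,343)])
for fz in (True,False):
  for o in ([(S['top'],pt),(S['side'],ps)],[(S['top'],pt)],[(S['side'],ps)]): print('plinth',fit(o,.105,.13,.018,(.56,.05,-.53),fz))
  for o in ([(S['top'],qt),(S['side'],qs)],[(S['top'],qt)],[(S['side'],qs)]): print('plate',fit(o,.075,.055,.036,(.58,.07,-.6),fz))
pl=fit([(S['top'],pt),(S['side'],ps)],.105,.13,.018,(.56,.05,-.53),False)[0]
pp=fit([(S['top'],qt),(S['side'],qs)],.075,.055,.036,(.58,.07,-.6),False)[0]
print(rel(pl,pp),pp[2]-pl[2])
E
```

```text
plinth (array([ 0.56249628,  0.04743528, -0.53816325,  0.01488995]), np.float64(1.5895072152198964), array([ 0.3, -0.7,  1.6, -0.1,  0.7,  1.1, -0.3,  1. , -1.5, -0.1,  0.4,
       -0.6,  0.2,  0.4, -1.1,  0.9]))
plinth (array([ 0.56540763,  0.04928873, -0.54036459,  0.00164832]), np.float64(0.43719922512875087), array([ 0.2, -0.2,  0.1, -0.1, -0.4, -0.1,  0.1,  0.4]))
plinth (array([ 0.56933193,  0.03716759, -0.53682768,  0.00569214]), np.float64(0.3357485243170686), array([-0.2,  0. ,  0.3, -0.2, -0.3,  0. ,  0.2,  0.1]))
plate (array([ 0.58304799,  0.07054062, -0.60078904,  0.03430177]), np.float64(1.591114232530714), array([ 0.3,  0.6,  0.7,  0.3,  0.2,  0.6,  0.5,  0.9, -1.6, -0.7, -0.2,
       -0. , -0.4,  0.9, -0.4, -0.5]))
plate (array([ 0.58477407,  0.07163253, -0.60284935,  0.03278868]), np.float64(0.32427017860857177), array([-0. ,  0. ,  0.2, -0.2, -0.3, -0.1,  0.2,  0.2]))
plate (array([ 0.58838272,  0.0622726 , -0.59896053,  0.02653005]), np.float64(0.7679116780037134), array([-0.7, -0.4,  0.2,  0.3, -0.1,  0.8,  0.6, -0.7]))
plinth (array([ 0.561445  ,  0.04842419, -0.
[... 316 characters left out ...]
0.55994674,  0.04873876, -0.53536095]), np.float64(1.3271062036559442), array([-1.3, -0.4,  0.8, -1.1,  1. , -0.1, -0.5,  0.7]))
plate (array([ 0.58242655,  0.07105729, -0.60091784]), np.float64(1.5955649843729987), array([ 0.1,  0.6,  0.5,  0.4, -0.1,  0.8,  0.2,  1. , -1.6, -1.1, -0.2,
       -0.5, -0.3,  0.4, -0.4, -0.9]))
plate (array([ 0.58416702,  0.0714396 , -0.60283001]), np.float64(0.31936355217487744), array([-0. , -0.1,  0.3, -0.2, -0.3,  0. ,  0. ,  0.2]))
plate (array([ 0.5804029 ,  0.07160182, -0.59977656]), np.float64(1.1030806639937794), array([-1.1, -0.6,  0.4, -0.1,  0.4,  0.9,  0.3, -0.4]))
(np.float64(6.42231974653634), np.float64(30.186693167495832)) -0.06299648236677202
```

>>> servo_tool --pt "-0.27 -0.32 0 0 0 -0.18" --pt "-0.54 -0.63 0 0 0 -0.36" --pt "-0.81 -0.95 0 0 0 -0.54" --pt "-0.81 -0.95 0 0 0 -0.72" --pt "-0.81 -0.95 0 0 0 -0.9" --pt "-0.81 -0.95 0 0 0 -0.9" --hand 1

```text
t: 2.4
ee_pos: [0.251, -0.5065, 0.1862]
tcp_rot: [0.0, 0.964, -0.265, 0.0]
force: [0.8, -0.1, -0.4]
width: 0.0918
```

```bash
cat > st.py <<'E'
from h import *
from scipy.spatial.transform import Rotation as Ro
PL=np.array([.5615,.0484,-.538])
def st(PL=PL):
    s=r.state(); q=s['tcp_rot']; R=Ro.from_quat([q[1],q[2],q[3],q[0]]).as_matrix()
    c,n=np.cos(PL[2]),np.sin(PL[2]); d=s['ee_pos'][:2]-PL[:2]
    print('t',round(s['t'],2),'plinth mm',np.round([1e3*(d@[c,n]),1e3*(d@[-n,c]),1e3*s['ee_pos'][2]],1),'xang err deg',round(np.degrees(np.arctan2(R[1,0],R[0,0])-PL[2]),2),'tilt',np.round(R[:2,2],4),'F plinth',np.round([s['force'][:2]@[c,n],s['force'][:2]@[-n,c],s['force'][2]],2),'w',round(s['width'],4))
if __name__=='__main__': st()
E
python3 st.py
```

```text
t 2.4 plinth mm [  17.7 -635.6  186.2] xang err deg 0.09 tilt [ 0.0001 -0.0003] F plinth [ 0.72  0.35 -0.36] w 0.0918
```

>>> servo_tool --pt "0 -0.5 0 0 0 0" --pt "0 -1 0 0 0 0"

```text
t: 2.6
ee_pos: [0.2918, -0.4378, 0.1858]
tcp_rot: [0.0, 0.963, -0.27, 0.0]
force: [-0.1, -0.3, -0.5]
width: 0.0919
```

>>> servo_tool --pt "0 -0.5 0 0 0 0" --pt "0 -1 0 0 0 0"

```text
t: 2.8
ee_pos: [0.3334, -0.3683, 0.186]
tcp_rot: [0.0, 0.963, -0.269, 0.0]
force: [1.0, -0.6, 0.1]
width: 0.0919
```

>>> servo_tool --pt "0 -0.5 0 0 0 0" --pt "0 -1 0 0 0 0"

```text
t: 3.0
ee_pos: [0.3746, -0.2996, 0.1861]
tcp_rot: [0.0, 0.963, -0.269, 0.0]
force: [0.6, -0.6, 0.1]
width: 0.092
```

>>> servo_tool --pt "0 -0.5 0 0 0 0" --pt "0 -1 0 0 0 0"

```text
t: 3.2
ee_pos: [0.4158, -0.2309, 0.1862]
tcp_rot: [0.0, 0.963, -0.269, 0.0]
force: [-0.2, -0.3, 0.5]
width: 0.0915
```

```bash
python3 st.py
```

```text
t 3.2 plinth mm [  18.  -314.5  186.2] xang err deg -0.38 tilt [ 0.0005 -0.0002] F plinth [-0.06 -0.34  0.53] w 0.0915
```

>>> servo_tool --pt "0 -0.5 0 0 0 0" --pt "0 -1 0 0 0 0"

```text
t: 3.4
ee_pos: [0.4569, -0.1622, 0.1862]
tcp_rot: [0.0, 0.963, -0.269, 0.0]
force: [0.6, 0.2, -0.1]
width: 0.092
```

>>> servo_tool --pt "0 -0.5 0 0 0 0" --pt "0 -1 0 0 0 0"

```text
t: 3.6
ee_pos: [0.498, -0.0934, 0.1861]
tcp_rot: [0.0, 0.963, -0.269, 0.0]
force: [0.6, -0.3, 0.5]
width: 0.0916
```

>>> servo_tool --pt "0 -0.5 0 0 0 0" --pt "0 -1 0 0 0 0"

```text
t: 3.8
ee_pos: [0.5391, -0.0247, 0.1861]
tcp_rot: [-0.0, 0.963, -0.269, 0.0]
force: [0.1, 0.5, 0.7]
width: 0.0918
```

>>> servo_tool --pt "0 -0.5 0 0 0 0" --pt "0 -1 0 0 0 0"

```text
t: 4.0
ee_pos: [0.5802, 0.0439, 0.186]
tcp_rot: [-0.0, 0.963, -0.269, 0.0]
force: [-0.2, 0.3, -0.6]
width: 0.0914
```

>>> servo_tool --pt "-0.07 -0.5 0 0 0 0" --pt "-0.15 -1 0 0 0 0"

```text
t: 4.2
ee_pos: [0.6109, 0.1187, 0.1859]
tcp_rot: [0.0, 0.963, -0.269, 0.0]
force: [0.8, -0.9, -1.1]
width: 0.092
```

>>> servo_tool --pt "0 -0.4 0.4 0 0 0" --pt "0 -0.4 0.7 0 0 0" --pt "0 -0.4 0.7 0 0 0"

```text
t: 4.5
ee_pos: [0.6243, 0.1449, 0.1263]
tcp_rot: [0.002, 0.964, -0.268, -0.003]
force: [-0.1, -0.5, -0.1]
width: 0.0922
```

```bash
python3 - <<'E'
from st import *
st()
cap('wrist','w1.png'); cap('top','top1.png');cap('side','side1.png')
E
```

```text
t 4.5 plinth mm [  4.5 115.1 126.3] xang err deg -0.23 tilt [-0.0061 -0.0014] F plinth [ 0.16 -0.53 -0.09] w 0.0922
```

View pics/w1.png

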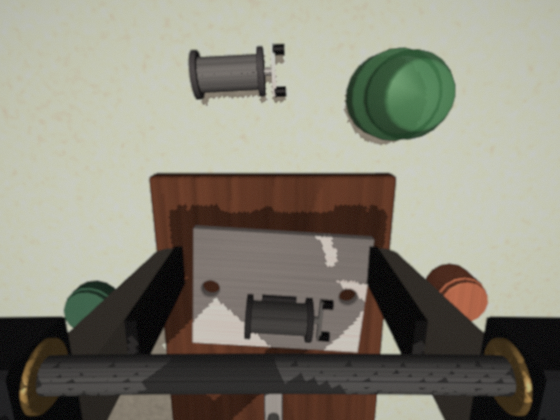

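View pics/top1.png

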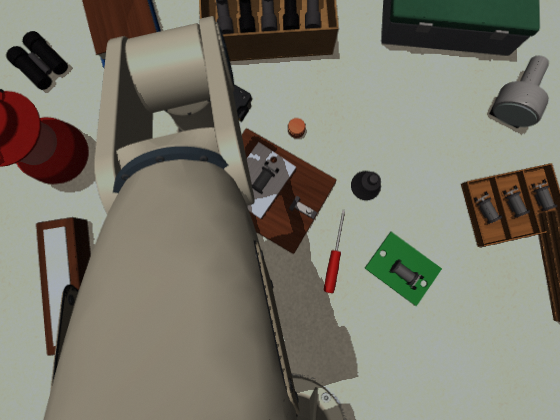

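View pics/side1.png

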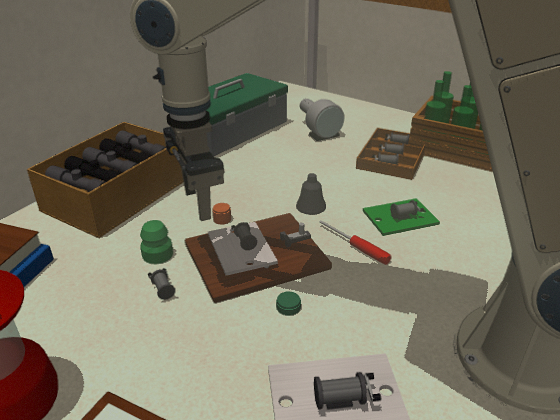

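The wrist view shows the plinth's +y edge at about row 177 (columns 152–394) and the plate's +y edge from (194,229) to (373,237). Both fingers are just beyond that edge. I'll cross-check the numbers from the wrist camera.

```bash
cat >> fit.py <<'E'
from scipy.spatial.transform import Rotation as Ro
def wristcap(fn):
    s=r.state(); c=cap('wrist',fn); q=s['tcp_rot']
    M=np.eye(4); M[:3,:3]=Ro.from_quat([q[1],q[2],q[3],q[0]]).as_matrix(); M[:3,3]=s['ee_pos']
    c['world_to_cam']=np.linalg.inv(M@c['hand_eye']); c['cam']=(M@c['hand_eye'])[:3,3]; return c
def ray(c,px,z):
    n=cv2.undistortPoints(np.array(px,float).reshape(-1,1,2),c['mtx'],np.array(c['D']))[:,0]
    Rt=c['world_to_cam'][:3,:3].T; o=-Rt@c['world_to_cam'][:3,3]
    d=np.c_[n,np.ones(len(n))]@Rt.T
    return o+d*((z-o[2])/d[:,2])[:,None]
def toP(P,PL=(.5615,.0484,-.538)):
    c,n=np.cos(PL[2]),np.sin(PL[2]); d=P[:,:2]-PL[:2]
    return 1e3*np.c_[d@[c,n],d@[-n,c]]
E
python3 - <<'E'
from fit import *
c=wristcap('w2.png'); pickle.dump(c,open('w2.pkl','wb'))
print(np.round(toP(ray(c,[(152,177),(394,177)],.018)),1))
P=toP(ray(c,[(194,229),(373,237),(358,352),(193,346)],.036));print(np.round(P,1))
a=cv2.imread('pics/w2.png')[150:400,130:420]; cv2.imwrite('pics/w2c.png',cv2.resize(a,None,fx=2.5,fy=2.4,interpolation=cv2.INTER_CUBIC))
E
```

```text
[[-98.2 131.4]
 [108.4 130.7]]
[[-61.4  90.7]
 [ 89.4  83. ]
 [ 83.2 -31. ]
 [-69.5 -23.9]]
```

View pics/w2c.png

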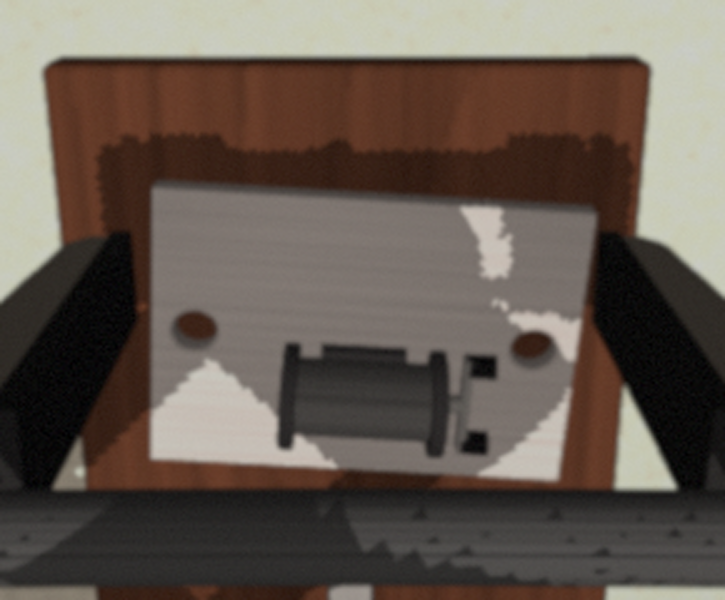

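>>> servo_tool --pt "0 0 0.4 0 0 0" --pt "0 0 0.8 0 0 0" --pt "0 0 0.9 0 0 0" --pt "0 0 0.9 0 0 0"

```text
t: 5.1
ee_pos: [0.6263, 0.1443, 0.0582]
tcp_rot: [0.0, 0.964, -0.267, -0.0]
force: [-0.8, 0.1, 1.2]
width: 0.0919
```

```bash
python3 st.py
```

```text
t 5.1 plinth mm [  6.5 115.6  58.2] xang err deg -0.13 tilt [-0.0008 -0.0002] F plinth [-0.7  -0.32  1.15] w 0.0919
```

>>> servo_tool --pt "0 0 0.2 0 0 0" --pt "0 0 0.34 0 0 0" --pt "0 0 0.44 0 0 0" --pt "0 0 0.44 0 0 0"

```text
t: 5.5
ee_pos: [0.6257, 0.1446, 0.0216]
tcp_rot: [0.0, 0.964, -0.266, -0.001]
force: [-0.1, -0.2, -0.0]
width: 0.0917
```

>>> servo_tool --pt "0 0.06 0 0 0 0" --pt "0 0.12 0 0 0 0" --pt "0 0.16 0 0 0 0" --pt "0 0.2 0 0 0 0" --pt "0 0.22 0 0 0 0" --pt "0 0.24 0 0 0 0" --pt "0 0.26 0 0 0 0" --pt "0 0.28 0 0 0 0"

```text
t: 6.3
ee_pos: [0.6151, 0.1256, 0.0228]
tcp_rot: [-0.0, 0.964, -0.266, 0.0]
force: [-0.1, 1.1, 0.3]
width: 0.0917
```

```bash
python3 - <<'E'
from st import *
from fit import *
st()
c=wristcap('w3.png'); cap('side','side3.png')
a=cv2.imread('pics/side3.png')[150:320,120:340]; cv2.imwrite('pics/s3c.png',cv2.resize(a,None,fx=3.5,fy=3.5,interpolation=cv2.INTER_CUBIC))
E
```

```text
t 6.3 plinth mm [ 6.5 93.7 22.8] xang err deg -0.06 tilt [0.0001 0.    ] F plinth [-0.62  0.86  0.32] w 0.0917
```

View pics/w3.png

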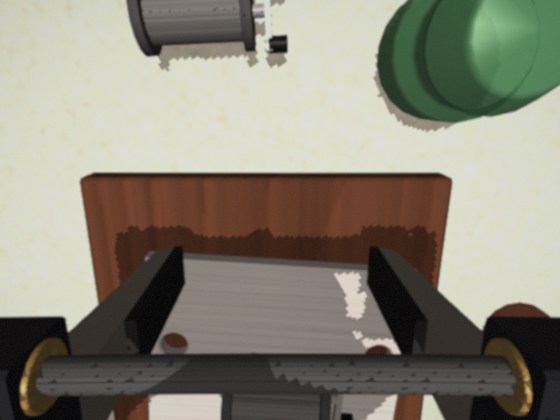

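View pics/s3c.png

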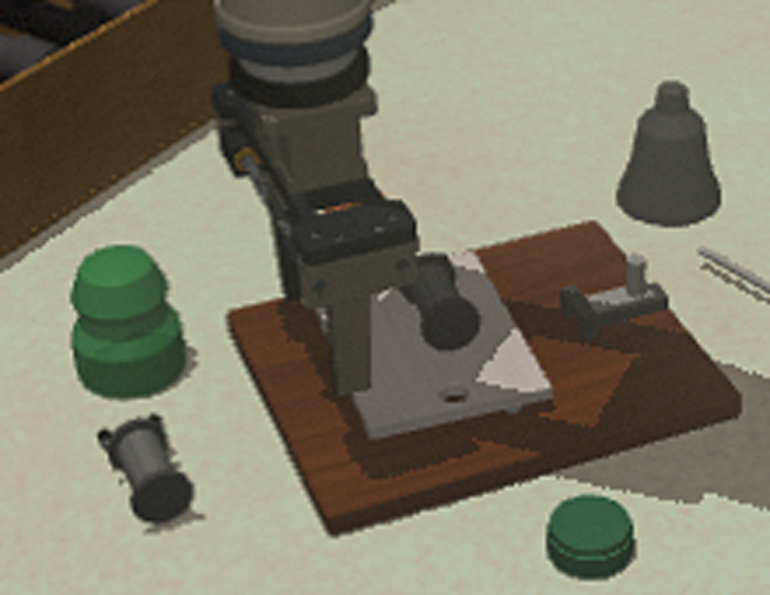

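>>> servo_tool --pt "0 0.02 0 0 0 0" --pt "0 0.04 0 0 0 0" --pt "0 0.06 0 0 0 0" --pt "0 0.08 0 0 0 0" --pt "0 0.1 0 0 0 0" --pt "0 0.12 0 0 0 0" --pt "0 0.14 0 0 0 0" --pt "0 0.16 0 0 0 0"

```text
t: 7.2
ee_pos: [0.6084, 0.1145, 0.0228]
tcp_rot: [-0.0, 0.964, -0.266, 0.0]
force: [0.2, 0.4, -0.1]
width: 0.092
```

```bash
python3 - <<'E'
from st import *
from fit import *
st()
c=wristcap('w4.png'); cap('side','side4.png')
a=cv2.imread('pics/side4.png')[150:320,120:340]; cv2.imwrite('pics/s4c.png',cv2.resize(a,None,fx=3.5,fy=3.5,interpolation=cv2.INTER_CUBIC))
E
```

```text
t 7.2 plinth mm [ 6.4 80.8 22.8] xang err deg -0.06 tilt [0.0001 0.    ] F plinth [-0.05  0.44 -0.1 ] w 0.092
```

View pics/w4.png

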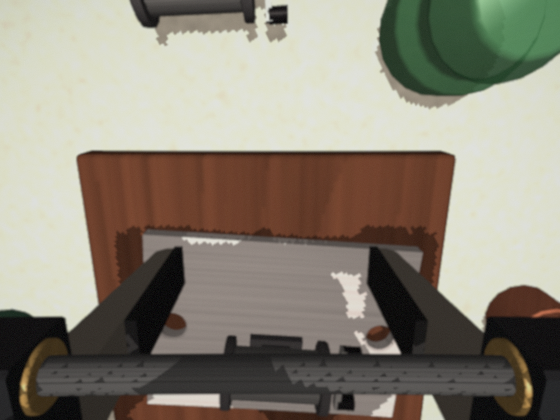

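View pics/s4c.png

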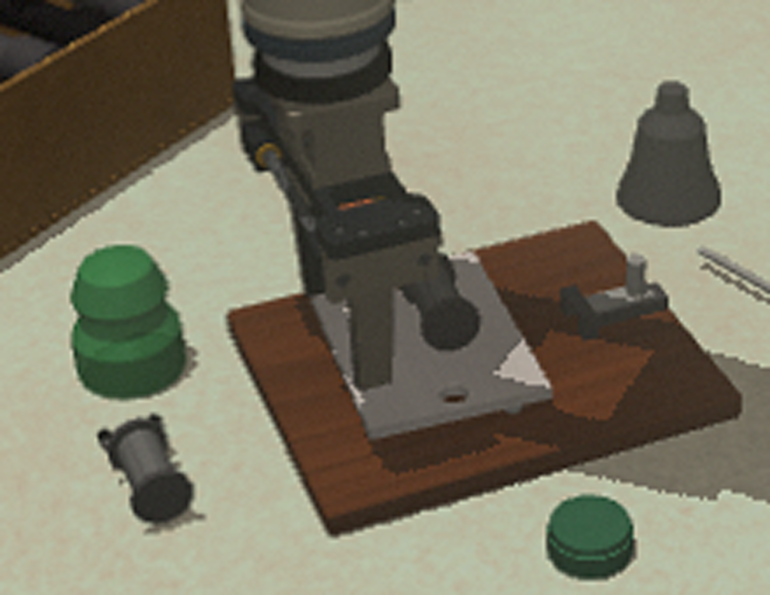

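```bash
python3 - <<'E'
from fit import *
s=r.state(); print(s['ee_pos'],s['t'],s['force'])
c=pickle.load(open('c0.pkl','rb'))['side']
q=s['tcp_rot'];R=Ro.from_quat([q[1],q[2],q[3],q[0]]).as_matrix()
w=wristcap('w5.png')
for x in (-.046,-.064,.046,.064):
  for y in (-.01,.01):
    P=s['ee_pos']+R@[x,y,0]; 
    a=proj(c,[P])[0]; b=(a-[120,150])*3.5
    print(x,y,np.round(toP(P[None]),1),np.round(b),'wrist',np.round(proj(w,[P])[0]))
print(np.round((proj(c,corners((.5824,.071,-.601),.075,.055,.036))-[120,150])*3.5))
print(np.round((proj(c,corners((.5615,.0484,-.538),.105,.13,.018))-[120,150])*3.5))
print(w['hand_eye'])
E
```

```text
[0.60835105 0.11441943 0.02276836] 7.3 [0.31260665 0.32976835 0.45064439]
-0.046 -0.01 [[-39.6  90.8]] [354. 420.] wrist [195. 227.]
-0.046 0.01 [[-39.6  70.8]] [386. 411.] wrist [197. 260.]
-0.064 -0.01 [[-57.6  90.8]] [364. 438.] wrist [163. 227.]
-0.064 0.01 [[-57.6  70.8]] [397. 429.] wrist [166. 260.]
0.046 -0.01 [[52.4 90.6]] [306. 333.] wrist [357. 227.]
0.046 0.01 [[52.4 70.6]] [337. 325.] wrist [355. 260.]
0.064 -0.01 [[70.4 90.6]] [297. 317.] wrist [388. 227.]
0.064 0.01 [[70.4 70.6]] [328. 309.] wrist [386. 260.]
[[305. 284.]
 [471. 249.]
 [551. 385.]
 [368. 428.]]
[[222. 309.]
 [594. 216.]
 [742. 393.]
 [325. 515.]]
[[ 9.99999833e-01  3.31009623e-04  4.74657872e-04 -1.89899248e-04]
 [-4.52553682e-04  9.58531901e-01  2.84984893e-01 -8.13024926e-02]
 [-3.60641971e-04 -2.84985060e-01  9.58531891e-01 -1.99407442e-01]
 [ 0.00000000e+00  0.00000000e+00  0.00000000e+00  1.00000000e+00]]
```

The plate has not moved. In both the side and wrist views the open fingertips end about 25 mm short of the reported TCP, so they are passing above the plate. The tips seem to retract when the gripper opens. I'll back off, lower, and check by eye.

>>> servo_tool --pt "0 -0.2 0 0 0 0" --pt "0 -0.4 0 0 0 0" --pt "0 -0.4 0 0 0 0" --pt "0 -0.4 0.1 0 0 0" --pt "0 -0.4 0.15 0 0 0" --pt "0 -0.4 0.15 0 0 0"

```text
t: 7.95
ee_pos: [0.6238, 0.1417, 0.0096]
tcp_rot: [0.001, 0.964, -0.266, -0.001]
force: [0.0, -0.0, -0.9]
width: 0.0922
```

```bash
python3 - <<'E'
from st import *
from fit import *
st()
c=wristcap('w6.png'); cap('side','side6.png')
a=cv2.imread('pics/side6.png')[150:320,120:340]; cv2.imwrite('pics/s6c.png',cv2.resize(a,None,fx=3.5,fy=3.5,interpolation=cv2.INTER_CUBIC))
E
```

```text
t 7.95 plinth mm [  5.7 112.    9.6] xang err deg -0.07 tilt [-0.0021 -0.0005] F plinth [ 0.03  0.01 -0.93] w 0.0922
```

View pics/s6c.png

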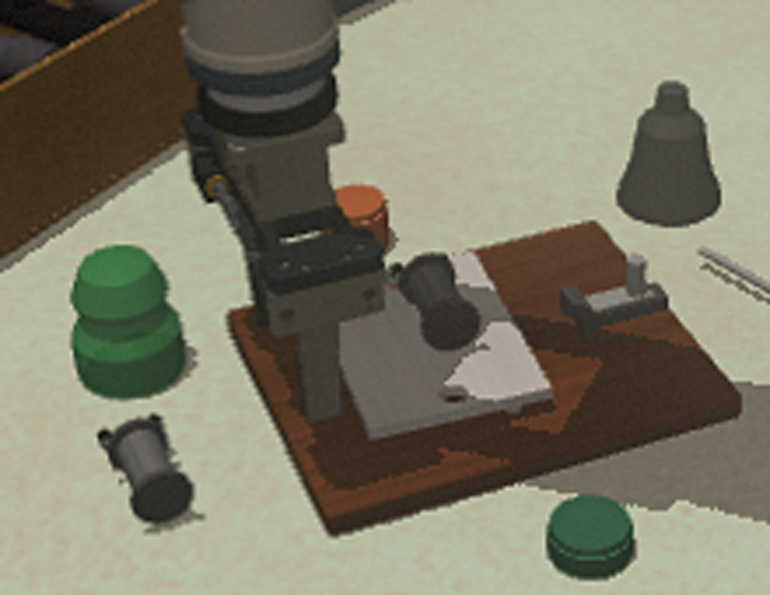

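View pics/w6.png

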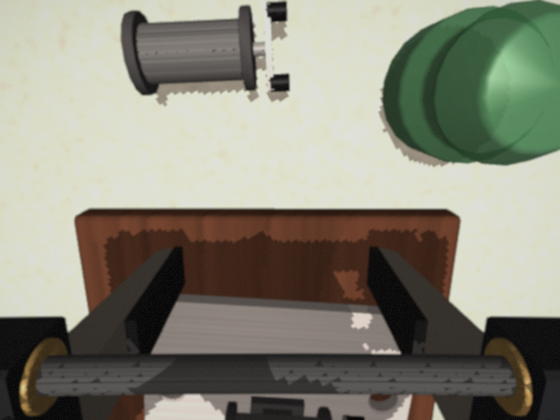

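```bash
python3 - <<'E'
from fit import *
s=r.state(); c=pickle.load(open('c0.pkl','rb'))['side']; w=r.capture('wrist')
W=np.linalg.inv(w['hand_eye']); w['world_to_cam']=W
q=s['tcp_rot'];R=Ro.from_quat([q[1],q[2],q[3],q[0]]).as_matrix()
for z in (0,-.01,-.02,-.025,-.03):
  for y in (-.01,.01):
    L=[[-.046,y,z],[-.064,y,z]]
    print(z,y,'wrist',np.round(proj(w,L)).tolist(),'side',np.round((proj(c,s['ee_pos']+np.array(L)@R.T)-[120,150])*3.5).tolist())
E
```

```text
0 -0.01 wrist [[195.0, 227.0], [163.0, 227.0]] side [[303.0, 451.0], [313.0, 470.0]]
0 0.01 wrist [[197.0, 260.0], [166.0, 260.0]] side [[336.0, 442.0], [346.0, 460.0]]
-0.01 -0.01 wrist [[191.0, 233.0], [157.0, 233.0]] side [[302.0, 438.0], [311.0, 457.0]]
-0.01 0.01 wrist [[193.0, 267.0], [161.0, 267.0]] side [[335.0, 429.0], [345.0, 447.0]]
-0.02 -0.01 wrist [[187.0, 240.0], [152.0, 240.0]] side [[300.0, 424.0], [310.0, 443.0]]
-0.02 0.01 wrist [[189.0, 275.0], [155.0, 276.0]] side [[334.0, 415.0], [343.0, 434.0]]
-0.025 -0.01 wrist [[184.0, 244.0], [148.0, 244.0]] side [[300.0, 418.0], [309.0, 436.0]]
-0.025 0.01 wrist [[187.0, 280.0], [152.0, 280.0]] side [[333.0, 409.0], [343.0, 427.0]]
-0.03 -0.01 wrist [[182.0, 248.0], [145.0, 248.0]] side [[299.0, 411.0], [308.0, 429.0]]
-0.03 0.01 wrist [[185.0, 285.0], [149.0, 285.0]] side [[332.0, 402.0], [342.0, 420.0]]
```

>>> servo_tool --pt "0 0 0.1 0 0 0" --pt "0 0 0.18 0 0 0" --pt "0 0 0.23 0 0 0" --pt "0 0 0.23 0 0 0" --pt "0 0 0.23 0 0 0"

```text
t: 8.6
ee_pos: [0.6248, 0.142, -0.0078]
tcp_rot: [0.0, 0.964, -0.266, -0.0]
force: [0.3, 0.0, 0.3]
width: 0.0921
```

```bash
python3 - <<'E'
from st import *
from fit import *
st()
cap('side','side7.png')
a=cv2.imread('pics/side7.png')[150:320,120:340]; cv2.imwrite('pics/s7c.png',cv2.resize(a,None,fx=3.5,fy=3.5,interpolation=cv2.INTER_CUBIC))
E
```

```text
t 8.6 plinth mm [  6.4 112.9  -7.8] xang err deg -0.07 tilt [-0.0003 -0.0001] F plinth [0.23 0.17 0.27] w 0.0921
```

View pics/s7c.png

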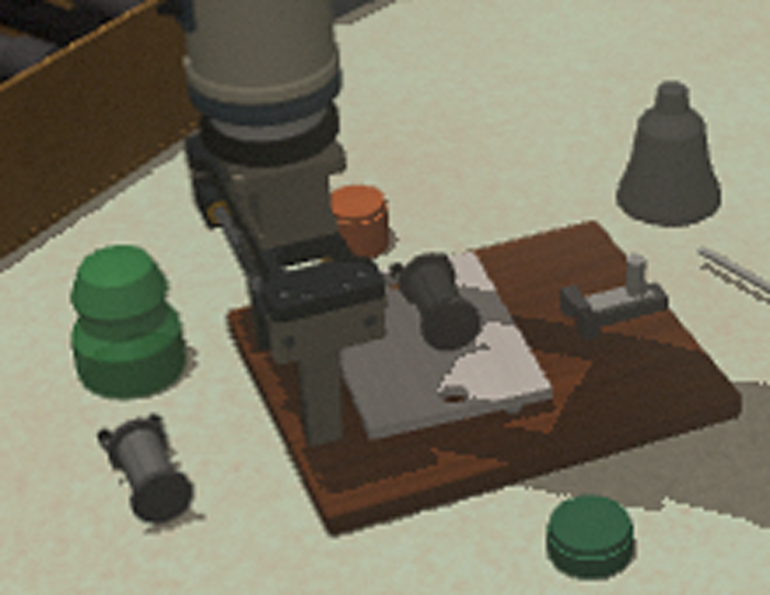

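>>> servo_tool --pt "0 0.06 0 0 0 0" --pt "0 0.12 0 0 0 0" --pt "0 0.15 0 0 0 0" --pt "0 0.18 0 0 0 0" --pt "0 0.21 0 0 0 0" --pt "0 0.24 0 0 0 0" --pt "0 0.26 0 0 0 0" --pt "0 0.28 0 0 0 0"

```text
t: 9.45
ee_pos: [0.6138, 0.1228, -0.0075]
tcp_rot: [-0.0, 0.964, -0.266, 0.0]
force: [1.1, 2.7, -0.8]
width: 0.0919
```

```bash
cat > look.py <<'E'
import sys
from st import *
from fit import *
n=sys.argv[1]; st()
c=wristcap(f'w{n}.png'); pickle.dump(c,open(f'w{n}.pkl','wb')); cap('side',f'side{n}.png')
a=cv2.imread(f'pics/side{n}.png')[170:320,160:340]; a=cv2.resize(a,(504,420),interpolation=cv2.INTER_CUBIC)
b=cv2.imread(f'pics/w{n}.png')[:,120:410]
cv2.imwrite(f'pics/j{n}.png',np.hstack([a,b]))
E
python3 look.py 8
```

```text
t 9.45 plinth mm [ 6.8 90.7 -7.5] xang err deg -0.06 tilt [0.0008 0.0001] F plinth [-0.38  2.87 -0.79] w 0.0919
```

View pics/j8.png

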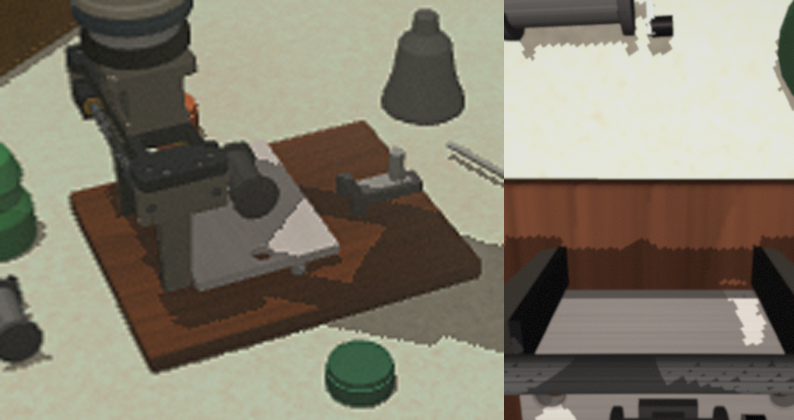

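The plate is now in contact at about 3 N, and its edge is level in the wrist view (row ~291), so it is square with the plinth. I'll keep pushing.

>>> servo_tool --pt "0 0.03 0 0 0 0" --pt "0 0.06 0 0 0 0" --pt "0 0.09 0 0 0 0" --pt "0 0.12 0 0 0 0" --pt "0 0.14 0 0 0 0" --pt "0 0.16 0 0 0 0"

```text
t: 10.15
ee_pos: [0.6069, 0.1118, -0.0075]
tcp_rot: [-0.0, 0.964, -0.266, 0.0]
force: [0.9, 3.6, 1.7]
width: 0.0919
```

```bash
python3 look.py 9
```

```text
t 10.15 plinth mm [ 6.5 77.7 -7.5] xang err deg -0.07 tilt [0.0002 0.0001] F plinth [-1.02  3.57  1.74] w 0.0919
```

View pics/j9.png

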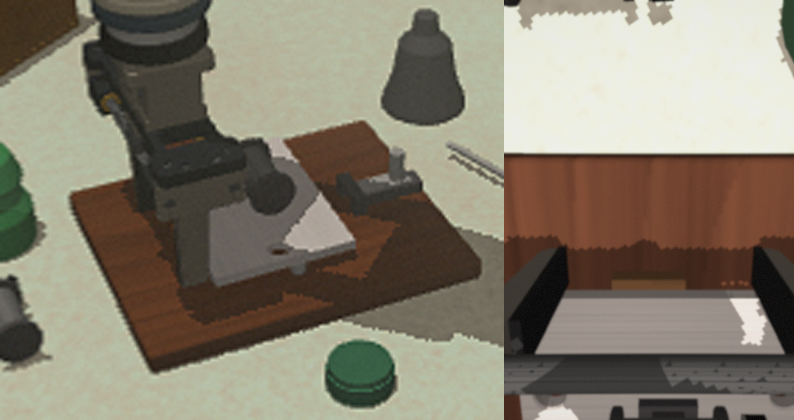

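View pics/w9.png

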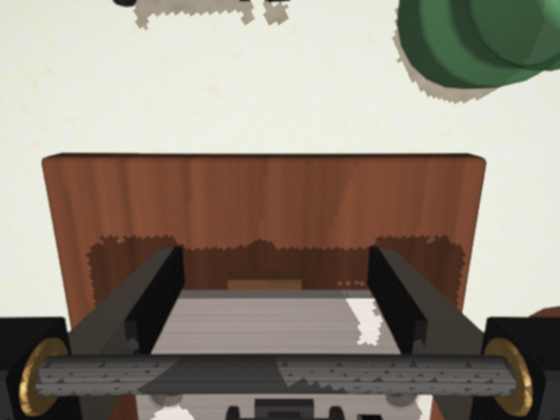

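>>> servo_tool --pt "0 -0.2 0 0 0 0" --pt "0 -0.35 -0.1 0 0 0" --pt "0 -0.45 -0.6 0 0 0" --pt "0 -0.45 -1 0 0 0"

```text
t: 10.65
ee_pos: [0.626, 0.1445, 0.0737]
tcp_rot: [0.0, 0.964, -0.266, -0.0]
force: [0.9, 0.0, 1.5]
width: 0.0922
```

>>> servo_tool --pt "0 0 -0.5 0 0 0" --pt "0 0 -1 0 0 0" --pt "0 0 -1 0 0 0" --pt "0 0 -1 0 0 0"

```text
t: 11.05
ee_pos: [0.626, 0.1436, 0.1537]
tcp_rot: [-0.0, 0.964, -0.266, 0.001]
force: [0.1, -0.0, -0.2]
width: 0.0916
```

```bash
python3 look.py 10
```

```text
t 11.05 plinth mm [  6.6 114.8 153.7] xang err deg -0.03 tilt [0.0019 0.0004] F plinth [ 0.14  0.03 -0.22] w 0.0916
```

View pics/w10.png

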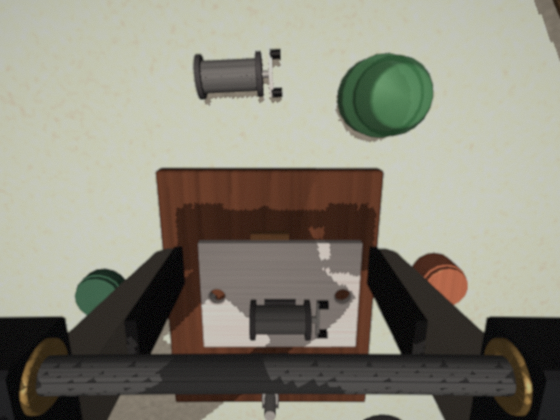

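View pics/j10.png

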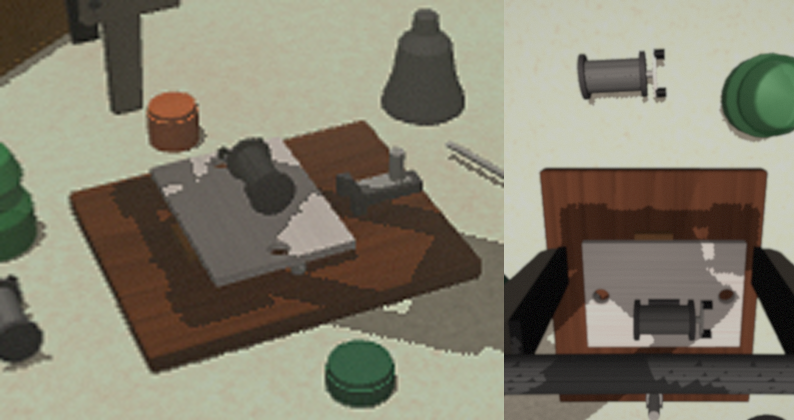

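```bash
python3 - <<'E'
import cv2
a=cv2.imread('pics/w10.png')[160:410,140:400]; cv2.imwrite('pics/w10c.png',cv2.resize(a,None,fx=3,fy=2.4,interpolation=cv2.INTER_CUBIC))
E
```

```text
(no output)
```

View pics/w10c.png

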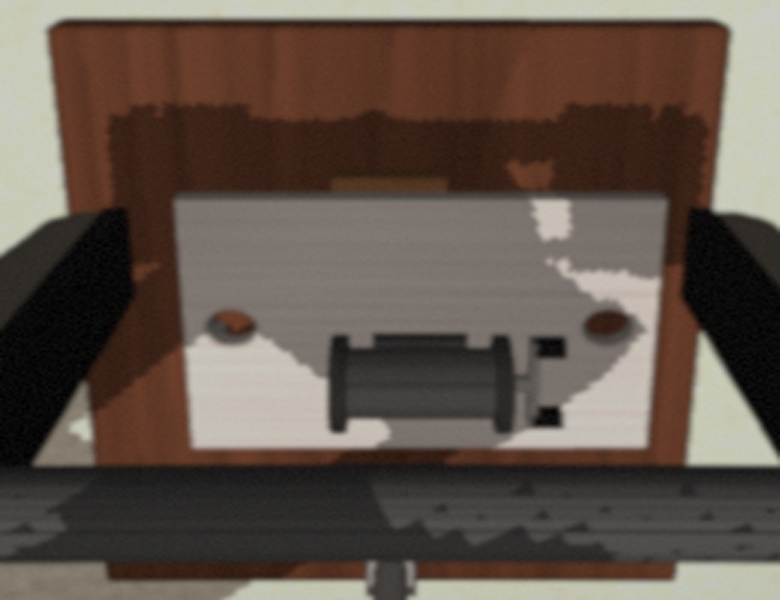

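```bash
python3 - <<'E'
from fit import *
c=pickle.load(open('w10.pkl','rb'))
T=lambda l:np.array(l)/[3,2.4]-.5+.17+[140,160]
A=T([(52,30),(728,30),(674,562),(109,562)]);B=T([(175,199),(667,199),(648,448),(191,448)])
K=T([(331,180),(447,180)])
print('plinth',np.round(toP(ray(c,A,.018)),1).tolist()); print('plate',np.round(toP(ray(c,B,.036)),1).tolist()); print('rest',np.round(toP(ray(c,K,.028)),1).tolist())
A=A[[0,1,2,3]]
o=lambda X:[(c,X[[1,2,3,0]][[3,0,1,2]])]
# order (+,+),(+,-),(-,-),(-,+)
A2=A[[1,2,3,0]];B2=B[[1,2,3,0]]
for zf in (False,True):
  pl=fit([(c,A2)],.105,.13,.018,(.56,.05,-.53),zf);pp=fit([(c,B2)],.075,.055,.036,(.57,.06,-.53),zf)
  print(pl,pp,rel(pl[0],pp[0]),pp[0][2]-pl[0][2])
E
```

```text
plinth [[-101.2, 129.8], [104.3, 129.8], [103.9, -116.4], [-101.9, -115.9]]
plate [[-64.1, 68.1], [85.9, 68.0], [86.5, -42.7], [-65.0, -42.5]]
rest [[-17.0, 72.7], [19.0, 72.7]]
(array([ 0.5647411 ,  0.0512949 , -0.53985025]), np.float64(7.364251923880147), array([ 2.8, -4.5,  1.5,  7.3, -1.3,  7.4, -2.9, -4.9])) (array([ 0.57734216,  0.05386905, -0.53910165]), np.float64(0.774947876680443), array([-0. ,  0.3, -0.7, -0.3,  0.8, -0.3, -0. ,  0.2])) (np.float64(9.48586718431818), np.float64(8.68511060126782)) 0.0007486051305215513
(array([ 0.56176158,  0.04671694, -0.53983591,  0.00455143]), np.float64(1.9604026066976985), array([-1.9, -1.4, -1.8,  1.8,  2. ,  1.9,  1.8, -1.7])) (array([ 0.57773435,  0.05456825, -0.53910843,  0.0375038 ]), np.float64(0.431147361349673), array([ 0.4,  0.1, -0.4, -0.1,  0.4, -0. , -0.4,  0. ])) (np.float64(9.665799241471825), np.float64(14.944722214000581)) 0.0007274813711475314
```

>>> servo_tool --pt "0.35 0.35 0 0 0 0" --pt "0.7 0.7 0 0 0 0" --pt "0.7 0.7 0 0 0 0" --hand 0

```text
t: 11.45
ee_pos: [0.6444, 0.0623, 0.1504]
tcp_rot: [0.001, 0.964, -0.268, -0.001]
force: [0.3, 0.1, 0.3]
width: 0.0699
```

>>> servo_tool --pt "0.3 0.35 0 0 0 0" --pt "0.6 0.67 0 0 0 0" --pt "0.6 0.67 0 0 0 0" --pt "0.6 0.67 0 0 0 0" --pt "0.6 0.67 0 0 0 0"

```text
t: 11.95
ee_pos: [0.6576, -0.0035, 0.1514]
tcp_rot: [0.0, 0.964, -0.266, -0.001]
force: [-0.7, 0.2, -0.4]
width: 0.0295
```

```bash
python3 look.py 11
```

```text
t 11.95 plinth mm [109.1   4.7 151.4] xang err deg -0.04 tilt [-0.0018  0.0005] F plinth [-0.72 -0.2  -0.42] w 0.0295
```

View pics/w11.png

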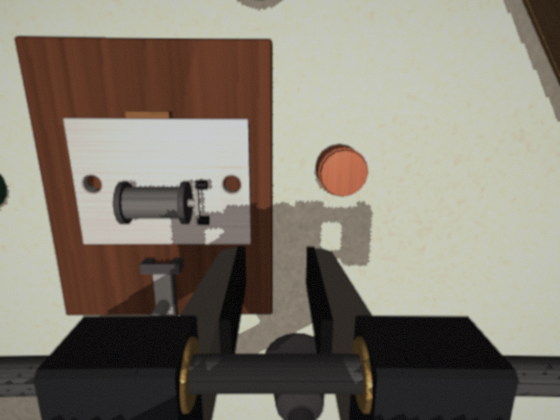

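View pics/side11.png

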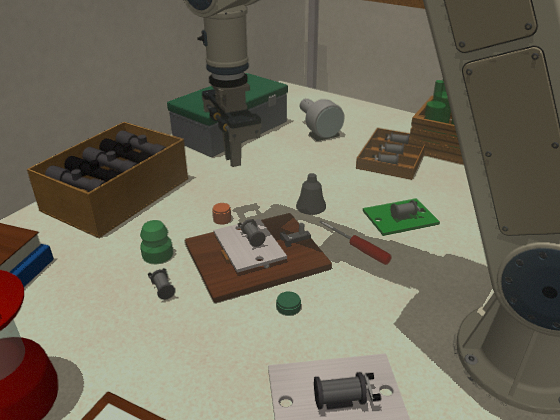

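>>> servo_tool --pt "0 0 0.4 0 0 0" --pt "0 0 0.8 0 0 0" --pt "0 0 1 0 0 0" --pt "0 0 1 0 0 0"

```text
t: 12.45
ee_pos: [0.6564, -0.0039, 0.07]
tcp_rot: [0.001, 0.964, -0.266, -0.002]
force: [0.4, 0.8, 0.6]
width: 0.0009
```

```bash
python3 look.py 12
```

```text
t 12.45 plinth mm [108.3   3.7  70. ] xang err deg -0.02 tilt [-0.0044  0.0001] F plinth [-0.11  0.91  0.59] w 0.0009
```

View pics/w12.png

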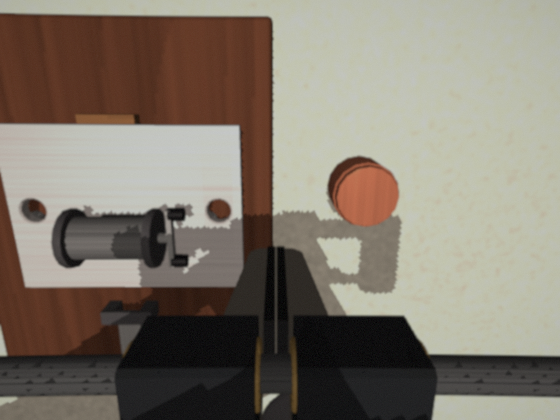

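>>> servo_tool --pt "0 0 0.4 0 0 0" --pt "0 0 0.7 0 0 0" --pt "0 0 0.85 0 0 0" --pt "0 0 0.97 0 0 0" --pt "0 0 0.97 0 0 0"

```text
t: 13.05
ee_pos: [0.6584, -0.0046, -0.0053]
tcp_rot: [0.0, 0.964, -0.266, -0.0]
force: [-0.4, -0.7, -0.3]
width: 0.0007
```

```bash
python3 look.py 13
```

```text
t 13.05 plinth mm [110.4   4.1  -5.3] xang err deg -0.06 tilt [-0.0002  0.    ] F plinth [ 0.01 -0.81 -0.33] w 0.0007
```

View pics/j13.png

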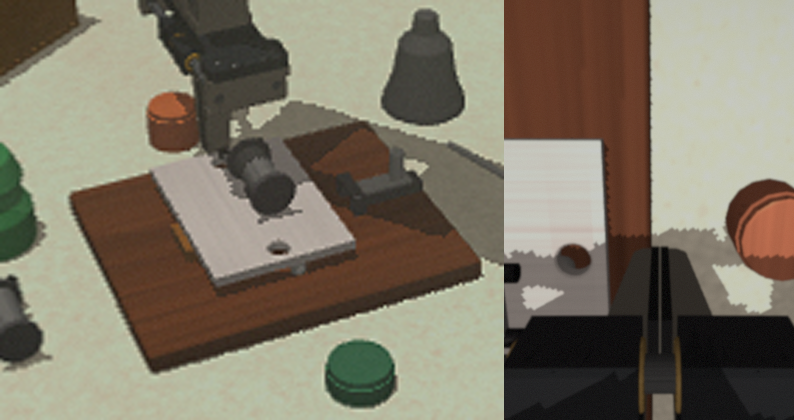

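View pics/w13.png

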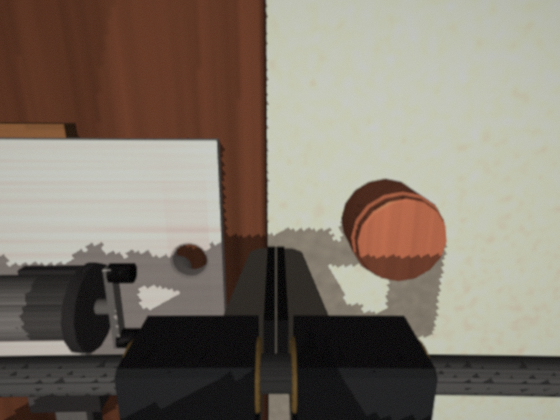

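The gripper's wide carriage would come close to the reel's crank (image x≈120, y≈265–345) if I pushed in this orientation. I'll raise it and turn it 90° so the narrow side faces the reel.

```bash
python3 -c "
from h import *
print(r.state()['joints'])"
```

```text
[-9.35691631e-03  6.18167802e-01  1.68240892e+00  8.33233108e-06
  8.39679423e-01  5.29749478e-01]
```

>>> servo_tool --pt "0 0 -0.4 0 0 0" --pt "0 0 -0.8 0 0 0.1" --pt "0 0 -0.8 0 0 0.28" --pt "0 0 -0.8 0 0 0.46" --pt "0 0 -0.8 0 0 0.64" --pt "0 0 -0.8 0 0 0.82" --pt "0 0 -0.8 0 0 1.0" --pt "0 0 -0.8 0 0 1.0"

```text
t: 13.95
ee_pos: [0.6592, -0.0047, 0.0602]
tcp_rot: [-0.001, 0.788, -0.616, 0.001]
force: [0.2, -0.1, -0.2]
width: 0.0004
```

```bash
python3 st.py; python3 -c "
from h import *
print(r.state()['joints'])"
```

```text
t 13.95 plinth mm [111.1   4.4  60.2] xang err deg -45.19 tilt [0.002 0.   ] F plinth [ 0.23  0.06 -0.22] w 0.0004
[-9.43659727e-03  5.35239455e-01  1.65460111e+00  3.69538501e-05
  9.49740757e-01  1.31726613e+00]
```

>>> servo_tool --pt "0 0 0 0 0 0.18" --pt "0 0 0 0 0 0.36" --pt "0 0 0 0 0 0.54" --pt "0 0 0 0 0 0.72" --pt "0 0 0 0 0 0.9" --pt "0 0 0 0 0 0.995" --pt "0 0 0 0 0 0.995" --pt "0 0 0 0 0 0.995"

```text
t: 14.75
ee_pos: [0.6587, -0.0047, 0.0594]
tcp_rot: [0.0, -0.497, 0.868, -0.0]
force: [-0.8, -0.1, -0.2]
width: 0.0003
```

```bash
python3 look.py 14
```

```text
t 14.75 plinth mm [110.7   4.2  59.4] xang err deg -89.56 tilt [0.0009 0.    ] F plinth [-0.63 -0.52 -0.23] w 0.0003
```

View pics/w14.png

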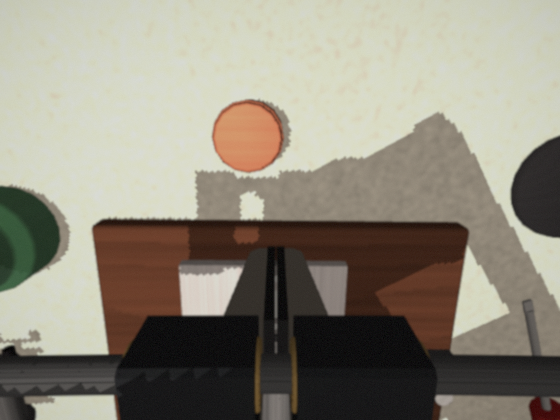

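View pics/j14.png

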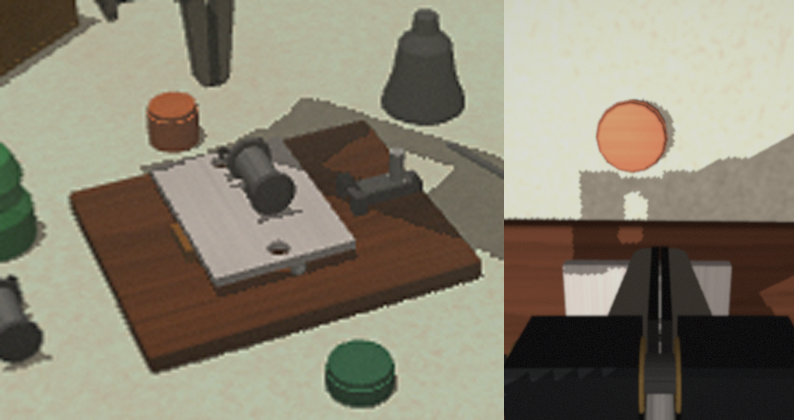

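>>> servo_tool --pt "0 0 0.3 0 0 0.01" --pt "0 0 0.55 0 0 0.01" --pt "0 0 0.7 0 0 0.01" --pt "0 0 0.79 0 0 0.01" --pt "0 0 0.79 0 0 0.01" --pt "0 0.06 0.79 0 0 0.01" --pt "0 0.12 0.79 0 0 0.01" --pt "0 0.12 0.79 0 0 0.01"

```text
t: 15.65
ee_pos: [0.6497, 0.0006, -0.0037]
tcp_rot: [0.0, -0.492, 0.871, -0.0]
force: [0.1, -0.2, -0.3]
width: 0.0001
```

```bash
python3 look.py 15
```

```text
t 15.65 plinth mm [100.2   4.2  -3.7] xang err deg -90.26 tilt [0.0004 0.0001] F plinth [ 0.25 -0.13 -0.34] w 0.0001
```

View pics/j15.png

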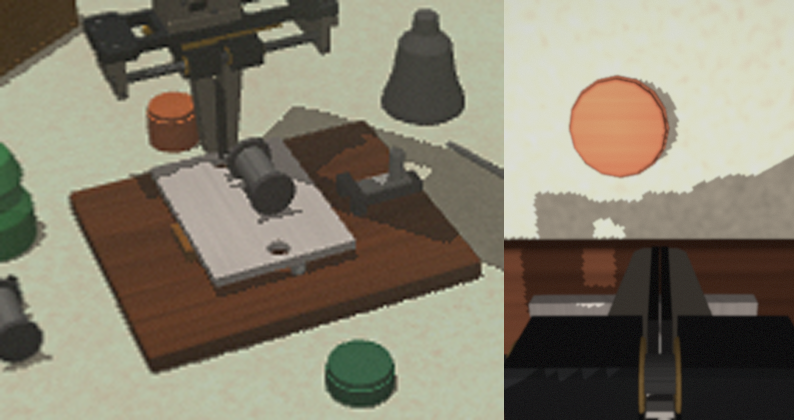

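>>> servo_tool --pt "0 0.02 0 0 0 0" --pt "0 0.04 0 0 0 0" --pt "0 0.06 0 0 0 0" --pt "0 0.08 0 0 0 0" --pt "0 0.1 0 0 0 0" --pt "0 0.12 0 0 0 0"

```text
t: 16.35
ee_pos: [0.642, 0.0051, -0.0044]
tcp_rot: [0.0, -0.492, 0.871, -0.0]
force: [1.2, -1.0, -0.4]
width: 0.0003
```

```bash
python3 look.py 16
```

```text
t 16.35 plinth mm [91.3  4.  -4.4] xang err deg -90.29 tilt [ 0.0004 -0.0002] F plinth [ 1.57 -0.19 -0.43] w 0.0003
```

View pics/j16.png

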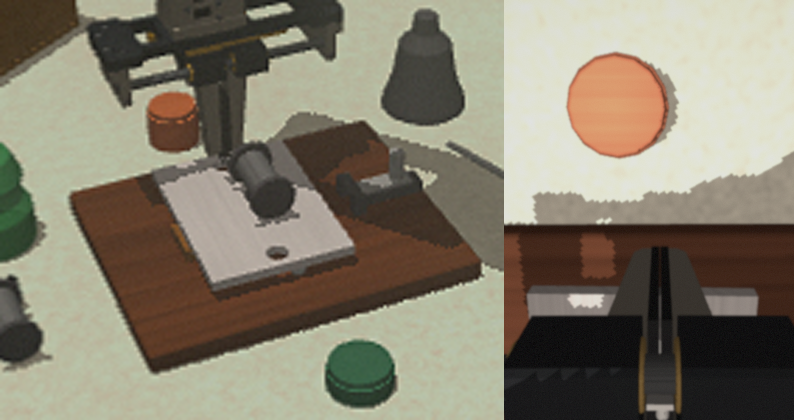

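>>> servo_tool --pt "0 0.02 0 0 0 0" --pt "0 0.04 0 0 0 0" --pt "0 0.065 0 0 0 0" --pt "0 0.065 0 0 0 0"

```text
t: 16.85
ee_pos: [0.6371, 0.0081, -0.0044]
tcp_rot: [-0.0, -0.492, 0.871, 0.0]
force: [0.7, -1.4, 0.5]
width: 0.0003
```

>>> servo_tool --pt "0 -0.2 0 0 0 0" --pt "0 -0.25 -0.3 0 0 0" --pt "0 -0.3 -0.8 0 0 0" --pt "0 -0.3 -1 0 0 0" --pt "0 -0.3 -1 0 0 0"

```text
t: 17.35
ee_pos: [0.6596, -0.0043, 0.0781]
tcp_rot: [0.002, -0.492, 0.871, -0.001]
force: [-0.2, -0.4, 0.6]
width: 0.0004
```

```bash
python3 look.py 17
```

```text
t 17.35 plinth mm [111.2   5.   78.1] xang err deg -90.29 tilt [0.0042 0.0003] F plinth [ 0.08 -0.46  0.58] w 0.0004
```

View pics/j17.png

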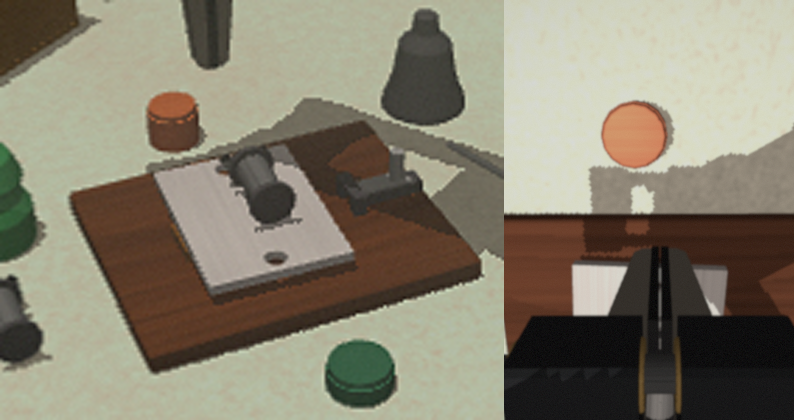

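View pics/w17.png

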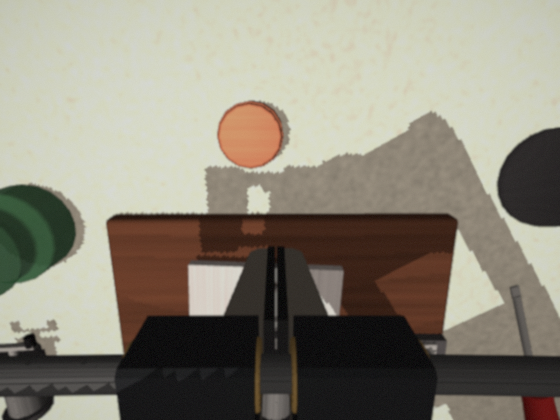

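```bash
python3 - <<'E'
from h import *
cap('top','top17.png')
a=cv2.imread('pics/top17.png')[110:270,180:350]; a=cv2.resize(a,(400,376),interpolation=cv2.INTER_CUBIC)
cv2.imwrite('pics/t17c.png',a)
a=cv2.imread('pics/side17.png')[205:305,180:335]; cv2.imwrite('pics/s17c.png',cv2.resize(a,None,fx=5,fy=5,interpolation=cv2.INTER_CUBIC))
E
```

```text
(no output)
```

View pics/s17c.png

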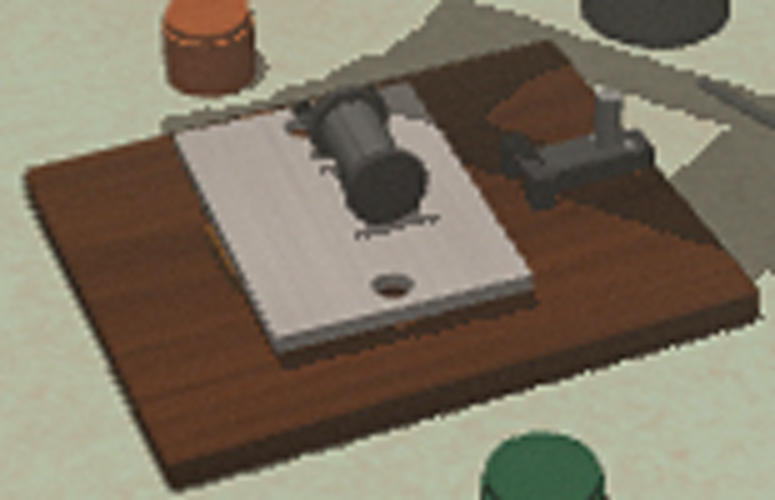

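View pics/t17c.png

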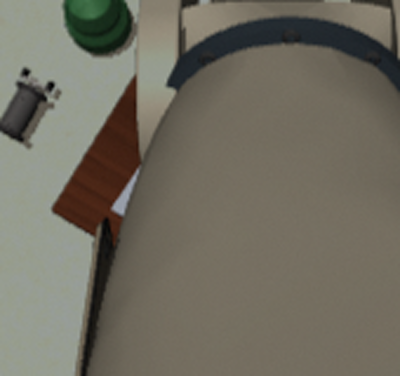

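```bash
python3 - <<'E'
from fit import *
c=pickle.load(open('c0.pkl','rb'))['side']
D=lambda l:np.array(l)/5-.5+.1+[180,205]
ps=D([(28,172),(548,42),(760,290),(172,462)])
pl=fit([(c,ps)],.105,.13,.018,(.56,.05,-.53),False)[0]
for nm,Q in (('start',[(145,138),(375,85),(490,275),(230,343)]),('now',[(175,137),(414,83),(534,281),(278,343)])):
  for fz in (0,1):
    pp=fit([(c,D(Q))],.075,.055,.036,(.57,.06,-.53),bool(fz)); print(nm,rel(pl,pp[0]),pp[0][2]-pl[2],pp[0],pp[2])
a=cv2.imread('pics/side10.png')[205:305,180:335]; cv2.imwrite('pics/s10c.png',cv2.resize(a,None,fx=5,fy=5,interpolation=cv2.INTER_CUBIC))
E
```

```text
start (np.float64(5.930399079177543), np.float64(30.09990469627832)) -0.06441560354213671 [ 0.5804029   0.07160182 -0.59977655] [-1.1 -0.6  0.4 -0.1  0.4  0.9  0.3 -0.4]
start (np.float64(17.553036455587062), np.float64(26.14690523168022)) -0.06359957804159722 [ 0.58838272  0.0622726  -0.59896053  0.02653005] [-0.7 -0.4  0.2  0.3 -0.1  0.8  0.6 -0.7]
now (np.float64(-1.836787741261001), np.float64(14.855644599100167)) -0.05407806633096168 [ 0.56594558  0.06245291 -0.58943902] [ 0.3 -0.  -0.3  0.5  0.2 -0.3 -0.3 -0.1]
now (np.float64(-5.019467904975505), np.float64(16.006817230705295)) -0.054325834478307855 [ 0.56379547  0.06506666 -0.58968679  0.03861782] [ 0.2 -0.1 -0.2  0.4  0.4 -0.3 -0.3  0. ]
```

View pics/s10c.png

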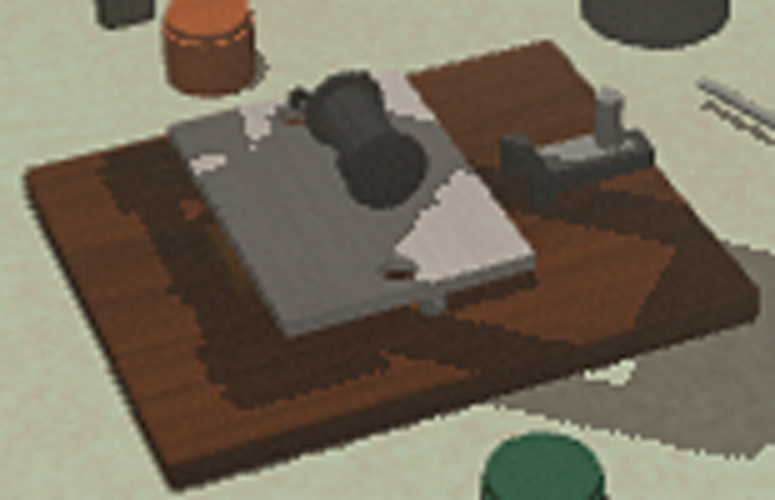

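>>> servo_tool --pt "0 0 -0.2 0 0 -0.15" --pt "-0.15 0.2 -0.3 0 0 -0.33" --pt "-0.3 0.4 -0.3 0 0 -0.5" --pt "-0.45 0.6 -0.3 0 0 -0.67" --pt "-0.56 0.69 -0.3 0 0 -0.84" --pt "-0.56 0.69 -0.3 0 0 -1.0" --pt "-0.56 0.69 -0.3 0 0 -1.0" --hand 1

```text
t: 18.2
ee_pos: [0.6324, 0.0628, 0.0976]
tcp_rot: [0.001, 0.788, -0.615, -0.001]
force: [-0.3, -0.7, -0.2]
width: 0.0542
```

>>> servo_tool --pt "-0.25 0.02 0 0 0 -0.17" --pt "-0.5 0.05 0 0 0 -0.34" --pt "-0.75 0.08 0 0 0 -0.5" --pt "-0.88 0.09 0 0 0 -0.67" --pt "-0.88 0.09 0 0 0 -0.84" --pt "-0.88 0.09 0 0 0 -1.0" --pt "-0.88 0.09 0 0 0 -1.0" --pt "-0.88 0.09 0 0 0 -1.0"

```text
t: 19.0
ee_pos: [0.6095, 0.1286, 0.0987]
tcp_rot: [0.0, 0.963, -0.271, -0.001]
force: [-1.3, 0.7, -0.0]
width: 0.0918
```

```bash
python3 look.py 18
```

```text
t 19.0 plinth mm [ 0.1 93.5 98.7] xang err deg -0.64 tilt [-0.0013 -0.0003] F plinth [-1.46 -0.04 -0.02] w 0.0918
```

View pics/w18.png

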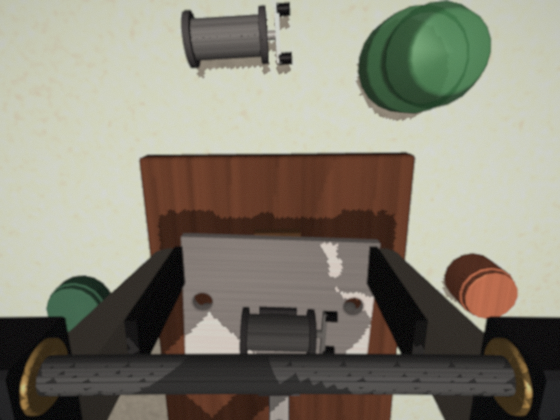

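```bash
python3 - <<'E'
from fit import *
c=pickle.load(open('w18.pkl','rb'))
A=[(142,157),(413,157)];B=[(182,235),(380,241)]
print(np.round(toP(ray(c,A,.018)),1),np.round(toP(ray(c,B,.036)),1))
E
```

```text
[[-100.2  131.7]
 [ 103.8  129.6]] [[-70.5  75.5]
 [ 78.5  69.2]]
```

>>> servo_tool --pt "0 -0.05 0.4 0 0 -0.013" --pt "0 -0.05 0.8 0 0 -0.013" --pt "0 -0.05 1 0 0 -0.013" --pt "0 -0.05 1 0 0 -0.013"

```text
t: 19.5
ee_pos: [0.6101, 0.1318, 0.0172]
tcp_rot: [0.001, 0.964, -0.264, -0.002]
force: [0.3, 0.3, -0.2]
width: 0.0917
```

>>> servo_tool --pt "0 0 0.15 0 0 0" --pt "0 0 0.28 0 0 0" --pt "0 0 0.33 0 0 0" --pt "0 0 0.33 0 0 0"

```text
t: 19.9
ee_pos: [0.6118, 0.1323, -0.0072]
tcp_rot: [0.0, 0.965, -0.263, -0.0]
force: [-0.8, 0.2, -0.1]
width: 0.0921
```

```bash
python3 look.py 19
```

```text
t 19.9 plinth mm [ 0.2 97.8 -7.2] xang err deg 0.29 tilt [-0.0006 -0.0001] F plinth [-0.79 -0.26 -0.12] w 0.0921
```

View pics/j19.png

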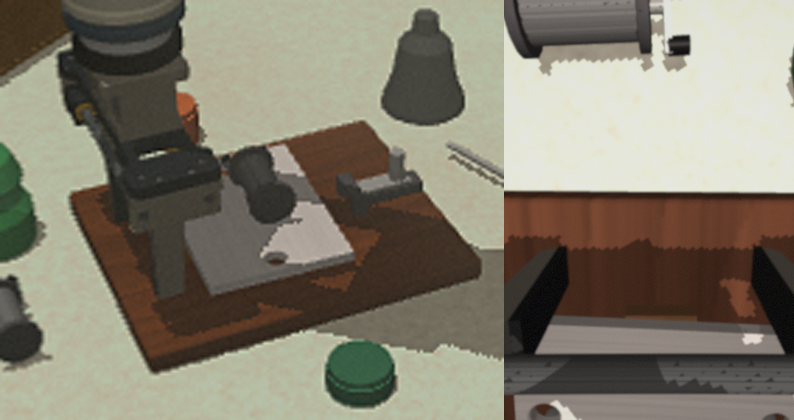

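>>> servo_tool --pt "0 0.06 0 0 0 0.007" --pt "0 0.12 0 0 0 0.007" --pt "0 0.15 0 0 0 0.007" --pt "0 0.18 0 0 0 0.007" --pt "0 0.2 0 0 0 0.007" --pt "0 0.22 0 0 0 0.007" --pt "0 0.24 0 0 0 0.007" --pt "0 0.26 0 0 0 0.007" --pt "0 0.28 0 0 0 0.007" --pt "0 0.29 0 0 0 0.007"

```text
t: 21.0
ee_pos: [0.6006, 0.1124, -0.0067]
tcp_rot: [-0.0, 0.964, -0.266, 0.0]
force: [1.7, 2.5, 0.4]
width: 0.0915
```

```bash
python3 look.py 20
```

```text
t 21.0 plinth mm [ 0.8 74.9 -6.7] xang err deg -0.02 tilt [0.0007 0.0001] F plinth [0.21 3.06 0.37] w 0.0915
```

View pics/j20.png

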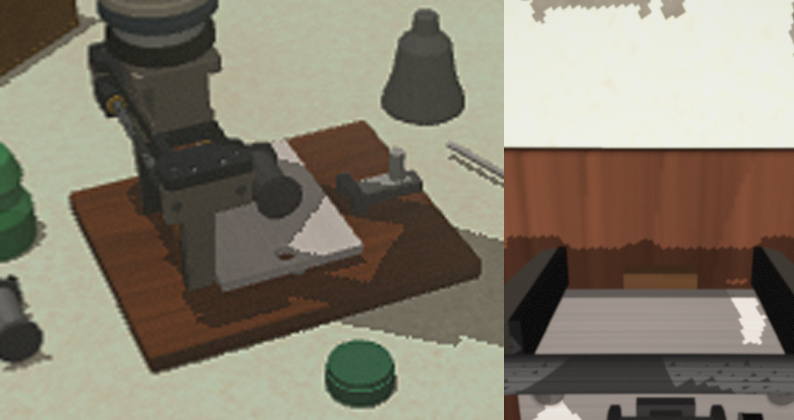

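View pics/w20.png

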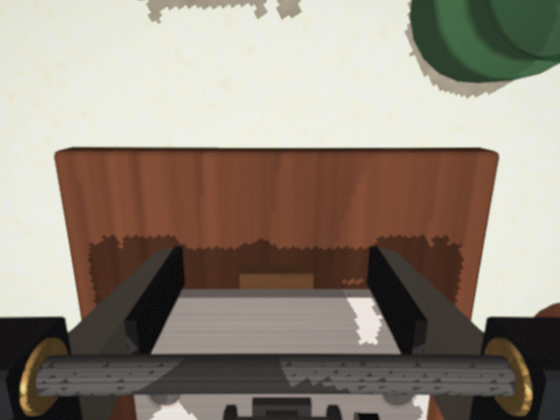

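```bash
python3 - <<'E'
from fit import *
c=pickle.load(open('w20.pkl','rb'))
print(np.round(toP(ray(c,[(164,397),(398,397)],.036)),1).tolist(),np.round(toP(ray(c,[(239,268),(314,268)],.028)),1).tolist(),np.round(toP(ray(c,[(56,152),(497,152)],.018)),1).tolist(), np.round(toP(ray(c,[(171,291),(386,291)],.036)),1).tolist())
a=cv2.imread('pics/w20.png')[250:420,120:440]; cv2.imwrite('pics/w20c.png',cv2.resize(a,None,fx=2.5,fy=2.5,interpolation=cv2.INTER_CUBIC))
a=cv2.imread('pics/side20.png')[205:305,180:335]; cv2.imwrite('pics/s20c.png',cv2.resize(a,None,fx=5,fy=5,interpolation=cv2.INTER_CUBIC))
E
```

```text
[[-56.5, 8.1], [63.4, 8.1]] [[-17.1, 76.3], [19.3, 76.3]] [[-101.3, 130.9], [103.7, 130.9]] [[-48.4, 68.5], [52.5, 68.4]]
```

View pics/w20c.png

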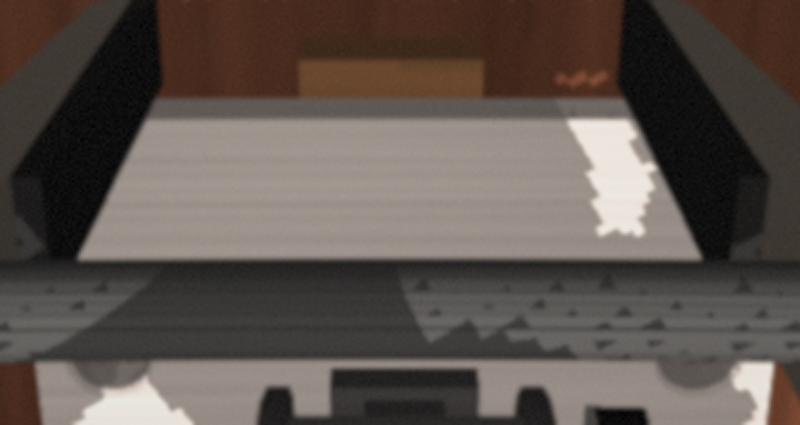

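View pics/s20c.png

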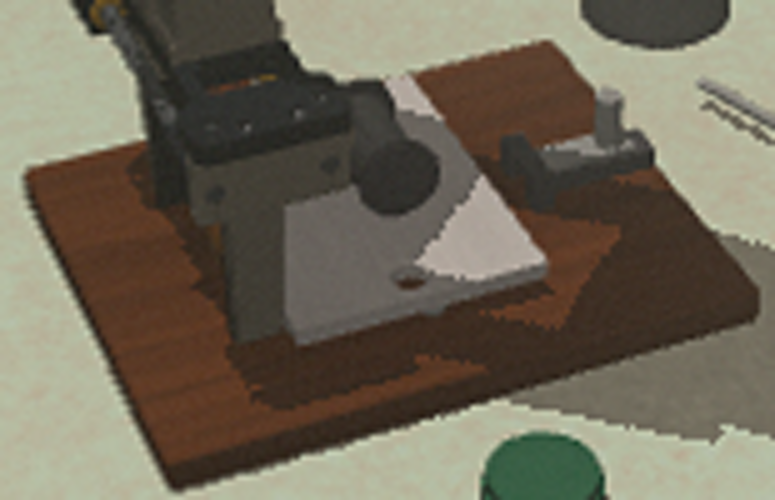

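>>> servo_tool --pt "0 0.02 0 0 0 0" --pt "0 0.04 0 0 0 0" --pt "0 0.06 0 0 0 0" --pt "0 0.08 0 0 0 0" --pt "0 0.09 0 0 0 0" --pt "0 0.1 0 0 0 0" --pt "0 0.1 0 0 0 0"

```text
t: 21.8
ee_pos: [0.5959, 0.1053, -0.0069]
tcp_rot: [0.0, 0.964, -0.266, -0.0]
force: [0.1, 0.1, -0.4]
width: 0.0922
```

```bash
python3 look.py 21
```

```text
t 21.8 plinth mm [ 0.4 66.5 -6.9] xang err deg -0.02 tilt [-0.0004 -0.0002] F plinth [ 0.07  0.13 -0.43] w 0.0922
```

View pics/j21.png

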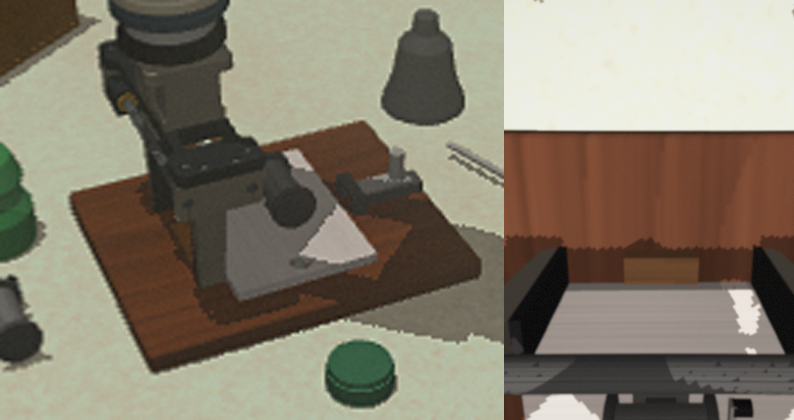

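The force has gone to zero and the plate looks dropped. I'll back away and check.

>>> servo_tool --pt "0 -0.15 0 0 0 0" --pt "0 -0.25 0 0 0 0" --pt "0 -0.3 -0.4 0 0 0" --pt "0 -0.3 -0.8 0 0 0" --pt "0 -0.3 -1 0 0 0" --pt "0 -0.3 -1 0 0 0"

```text
t: 22.5
ee_pos: [0.6105, 0.127, 0.0755]
tcp_rot: [-0.001, 0.964, -0.266, 0.002]
force: [0.3, 0.7, 0.1]
width: 0.0922
```

>>> servo_tool --pt "0 0 -0.5 0 0 0" --pt "0 0 -0.8 0 0 0" --pt "0 0 -0.8 0 0 0" --pt "0 0 -0.8 0 0 0"

```text
t: 22.9
ee_pos: [0.6079, 0.1261, 0.136]
tcp_rot: [0.0, 0.964, -0.266, -0.0]
force: [0.2, -0.1, -0.5]
width: 0.0917
```

```bash
python3 look.py 22; python3 - <<'E'
import cv2,numpy as np
a=cv2.imread('pics/side22.png')[205:305,180:335]; a=cv2.resize(a,(465,300),interpolation=cv2.INTER_CUBIC)
b=cv2.imread('pics/w22.png')[150:400,140:400]; b=cv2.resize(b,(312,300),interpolation=cv2.INTER_CUBIC)
cv2.imwrite('pics/k22.png',np.hstack([a,b]))
a=cv2.imread('pics/side22.png')[205:305,180:335]; cv2.imwrite('pics/s22c.png',cv2.resize(a,None,fx=5,fy=5,interpolation=cv2.INTER_CUBIC))
b=cv2.imread('pics/w22.png')[140:410,130:410]; cv2.imwrite('pics/w22c.png',cv2.resize(b,None,fx=2.8,fy=2.2,interpolation=cv2.INTER_CUBIC))
E
```

```text
t 22.9 plinth mm [1.00e-01 9.05e+01 1.36e+02] xang err deg -0.02 tilt [-0.0009 -0.0002] F plinth [ 0.24  0.01 -0.5 ] w 0.0917
```

View pics/s22c.png

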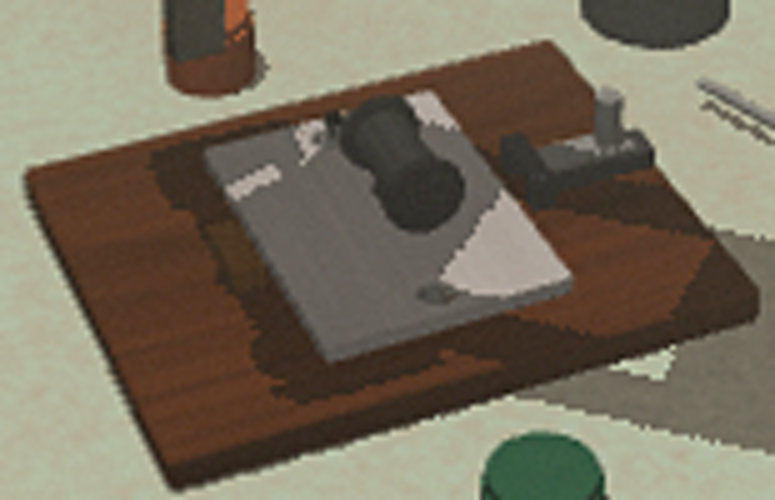

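View pics/w22c.png

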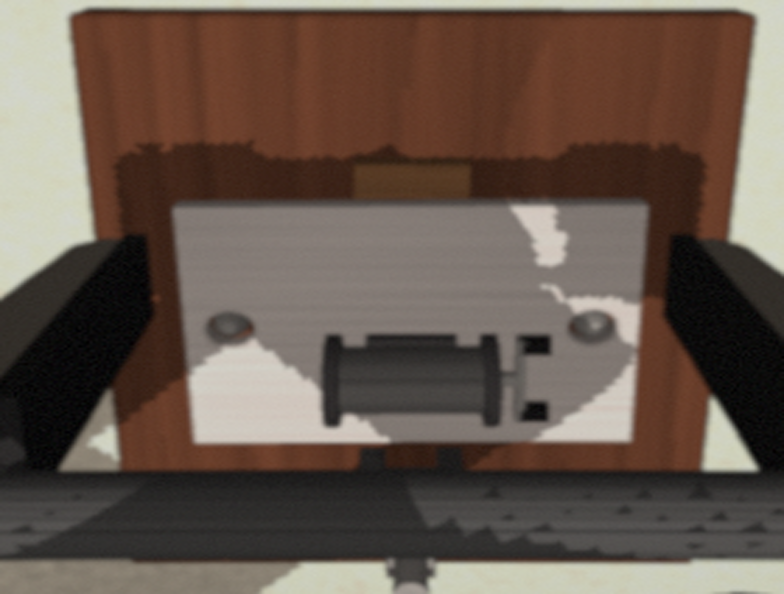

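Both steel pin tips show in the holes, at about (228,325) and (592,325) in the wrist crop. The plate lies flat in the side view. Next is the keeper.

>>> servo_tool --pt "0 0.5 0 0 0 0" --pt "0 1 0 0 0 0" --hand 0

```text
t: 23.2
ee_pos: [0.566, 0.0572, 0.1351]
tcp_rot: [0.001, 0.964, -0.265, -0.001]
force: [0.3, -0.4, -0.0]
width: 0.0778
```

>>> servo_tool --pt "0 0.5 0 0 0 0" --pt "0 1 0 0 0 0"

```text
t: 23.4
ee_pos: [0.5244, -0.0122, 0.1354]
tcp_rot: [0.0, 0.964, -0.266, -0.001]
force: [1.5, -0.5, -0.0]
width: 0.0618
```

>>> servo_tool --pt "-0.04 0.4 0 0 0 0" --pt "-0.04 0.8 0 0 0 0" --pt "-0.04 0.8 0 0 0 0" --pt "-0.04 0.8 0 0 0 0"

```text
t: 23.8
ee_pos: [0.4902, -0.0647, 0.1362]
tcp_rot: [-0.0, 0.964, -0.267, -0.001]
force: [1.3, 0.2, -0.5]
width: 0.0301
```

>>> servo_tool --pt "0 0 0.3 0 0 0" --pt "0 0 0.6 0 0 0" --pt "0 0 0.75 0 0 0" --pt "0 0 0.75 0 0 0"

```text
t: 24.2
ee_pos: [0.4898, -0.0636, 0.0753]
tcp_rot: [0.0, 0.964, -0.266, -0.002]
force: [-0.1, 0.0, 0.5]
width: 0.0007
```

```bash
python3 look.py 23
```

```text
t 24.2 plinth mm [  -4.2 -132.9   75.3] xang err deg 0.03 tilt [-0.0037  0.0007] F plinth [-0.06  0.    0.52] w 0.0007
```

View pics/w23.png

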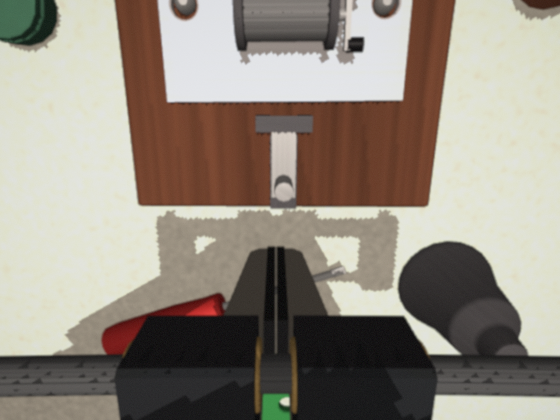

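View pics/side23.png

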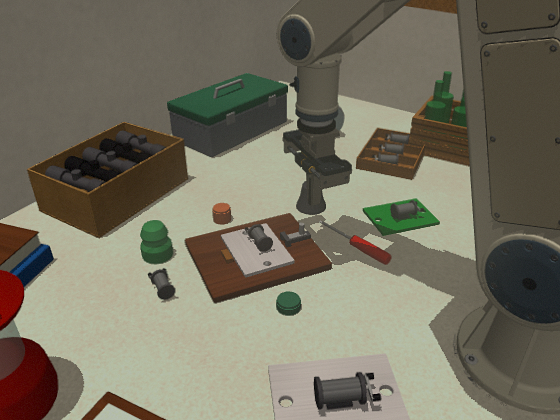

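```bash
python3 - <<'E'
from fit import *
c=pickle.load(open('w23.pkl','rb'))
print('post',np.round(toP(ray(c,[(284,186)],.056)),1),'bell top',np.round(toP(ray(c,[(508,350)],.09)),1),'bell base',np.round(toP(ray(c,[(448,280)],.02)),1),'staple',np.round(toP(ray(c,[(283,117)],.0345)),1))
E
```

```text
post [[   0.7 -103.5]] bell top [[ 129.2 -191.9]] bell base [[ 125.3 -184.5]] staple [[  0.2 -64.2]]
```

>>> servo_tool --pt "0.04 0 0.3 0 0 0" --pt "0.04 0 0.55 0 0 0" --pt "0.04 0 0.7 0 0 0" --pt "0.04 0 0.81 0 0 0" --pt "0.04 0 0.81 0 0 0"

```text
t: 24.8
ee_pos: [0.4934, -0.0661, 0.012]
tcp_rot: [0.0, 0.964, -0.266, -0.0]
force: [-0.3, 1.0, -0.4]
width: 0.0005
```

```bash
python3 look.py 24; python3 - <<'E'
import cv2
a=cv2.imread('pics/side24.png')[130:300,200:400]; cv2.imwrite('pics/s24c.png',cv2.resize(a,None,fx=3.5,fy=3.5,interpolation=cv2.INTER_CUBIC))
E
```

```text
t 24.8 plinth mm [   0.2 -133.2   12. ] xang err deg -0.02 tilt [-0.0008  0.0001] F plinth [-0.8   0.66 -0.41] w 0.0005
```

View pics/s24c.png

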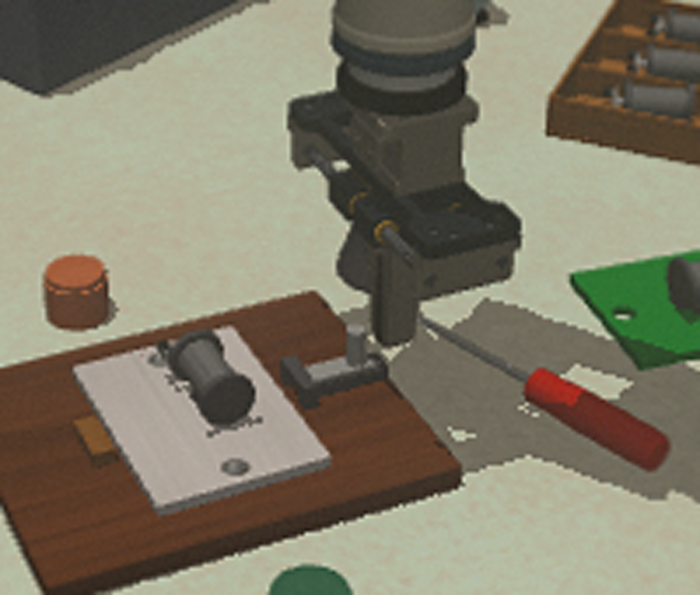

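View pics/w24.png

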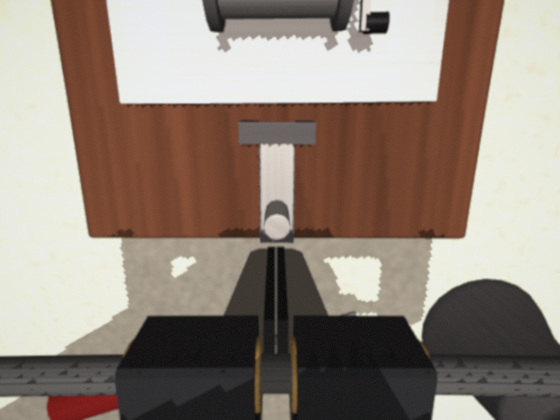

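>>> servo_tool --pt "0 -0.04 0 0 0 0" --pt "0 -0.08 0 0 0 0" --pt "0 -0.12 0 0 0 0" --pt "0 -0.16 0 0 0 0" --pt "0 -0.2 0 0 0 0" --pt "0 -0.24 0 0 0 0" --pt "0 -0.28 0 0 0 0" --pt "0 -0.32 0 0 0 0"

```text
t: 25.7
ee_pos: [0.5069, -0.044, 0.0124]
tcp_rot: [0.0, 0.964, -0.266, 0.0]
force: [0.6, -1.5, 0.6]
width: 0.0005
```

```bash
python3 look.py 25
```

```text
t 25.7 plinth mm [   0.4 -107.3   12.4] xang err deg -0.02 tilt [ 0. -0.] F plinth [ 1.29 -1.01  0.57] w 0.0005
```

View pics/w25.png

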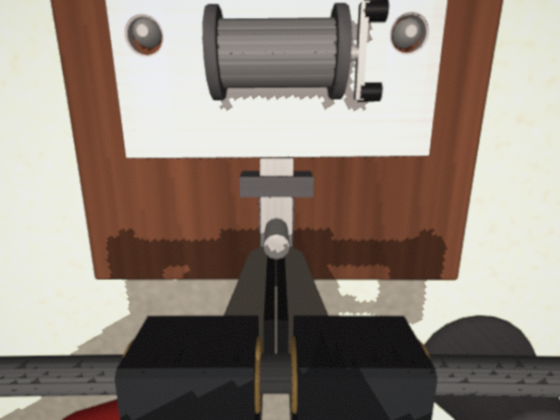

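The keeper is sliding. The tongue, at image (277,165), is just reaching the plate's edge.

>>> servo_tool --pt "0 -0.03 0 0 0 0" --pt "0 -0.06 0 0 0 0" --pt "0 -0.09 0 0 0 0" --pt "0 -0.11 0 0 0 0" --pt "0 -0.12 0 0 0 0" --pt "0 -0.13 0 0 0 0"

```text
t: 26.4
ee_pos: [0.5119, -0.0352, 0.0123]
tcp_rot: [0.0, 0.964, -0.266, -0.0]
force: [-0.9, -1.2, -0.0]
width: 0.0004
```

>>> servo_tool --pt "0 -0.01 0 0 0 0" --pt "0 -0.02 0 0 0 0"

```text
t: 26.6
ee_pos: [0.5127, -0.0338, 0.0123]
tcp_rot: [0.0, 0.964, -0.266, -0.0]
force: [-0.9, -1.2, -0.1]
width: 0.0002
```

```bash
python3 look.py 26
```

```text
t 26.6 plinth mm [  0.3 -95.6  12.3] xang err deg -0.02 tilt [-0.0002  0.    ] F plinth [-0.12 -1.46 -0.06] w 0.0002
```

View pics/w26.png

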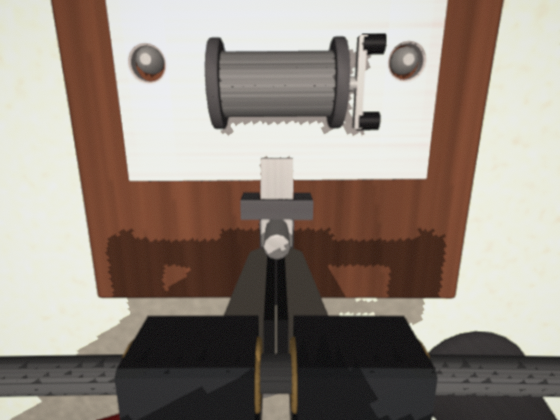

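>>> servo_tool --pt "0 -0.01 0 0 0 0" --pt "0 -0.02 0 0 0 0" --pt "0 -0.03 0 0 0 0"

```text
t: 27.0
ee_pos: [0.5134, -0.0327, 0.0123]
tcp_rot: [0.001, 0.964, -0.266, -0.0]
force: [-3.4, -10.7, 2.1]
width: 0.0
```

>>> servo_tool --pt "0 -0.01 0 0 0 0" --pt "0 -0.02 0 0 0 0"

```text
t: 27.2
ee_pos: [0.5134, -0.0324, 0.0123]
tcp_rot: [0.002, 0.964, -0.265, -0.001]
force: [-7.0, -17.5, 5.8]
width: 0.0004
```

The stop is reached: force rose from 1.5 N to about 19 N and the tool is no longer moving. I'll retract and check.

>>> servo_tool --pt "0 0.08 0 0 0 0" --pt "0 0.16 0 0 0 0" --pt "0 0.2 -0.3 0 0 0" --pt "0 0.2 -0.7 0 0 0" --pt "0 0.2 -1 0 0 0" --pt "0 0.2 -1 0 0 0"

```text
t: 27.8
ee_pos: [0.5093, -0.0444, 0.0955]
tcp_rot: [-0.001, 0.964, -0.266, 0.003]
force: [0.3, -0.8, -0.1]
width: 0.0004
```

>>> servo_tool --pt "0 0.4 -0.3 0 0 0" --pt "0 0.8 -0.6 0 0 0" --pt "0 1 -0.6 0 0 0" --pt "0 1 -0.6 0 0 0"

```text
t: 28.2
ee_pos: [0.4649, -0.114, 0.1402]
tcp_rot: [-0.0, 0.964, -0.267, 0.0]
force: [0.2, 0.5, 0.3]
width: 0.001
```

```bash
python3 look.py 27; python3 - <<'E'
from h import *
a=cv2.imread('pics/side27.png')[205:305,180:335]; cv2.imwrite('pics/s27c.png',cv2.resize(a,None,fx=5,fy=5,interpolation=cv2.INTER_CUBIC))
cap('top','top27.png')
for n in ['keeper_post','plate','hole_near','hole_far','pin_near','pin_far','spare_reel','tin_flat','tin_tall','insulator','bell']:
    print(n,[(np.round(d['centre'],4).tolist(),round(d['score'],2)) for d in r.mark_of('side',n)])
E
```

```text
t 28.2 plinth mm [   0.3 -189.   140.2] xang err deg -0.14 tilt [ 0.0004 -0.0001] F plinth [-0.14  0.54  0.26] w 0.001
keeper_post [([0.5215, -0.0209, 0.0586], 0.7)]
plate [([0.5616, 0.0475, 0.0193], 0.78), ([0.2327, 0.2687, 0.0024], 0.75), ([0.3678, -0.2735, -0.0018], 0.63)]
hole_near [([0.5114, 0.0774, 0.0166], 0.84), ([0.2901, 0.3218, 0.0026], 0.66), ([0.4112, -0.2221, 0.0009], 0.65)]
hole_far [([0.3312, -0.3201, -0.0026], 0.88), ([0.6135, 0.0175, 0.0185], 0.63), ([0.1759, 0.2166, -0.0013], 0.58)]
pin_near [([0.5111, 0.0763, 0.0154], 0.94)]
pin_far []
spare_reel [([0.6422, 0.248, -0.0017], 0.95), ([0.5737, -0.1895, -0.0025], 0.38)]
tin_flat [([0.4165, 0.1372, -0.0011], 0.65)]
tin_tall [([0.7141, -0.0214, -0.0039], 0.68)]
insulator [([0.7431, 0.165, -0.0034], 0.89), ([0.5601, 0.0522, 0.002], 0.52)]
bell [([0.5754, -0.1892, -0.0029], 0.56), ([0.5632, 0.0481, 0.0011], 0.32)]
```

View pics/s27c.png

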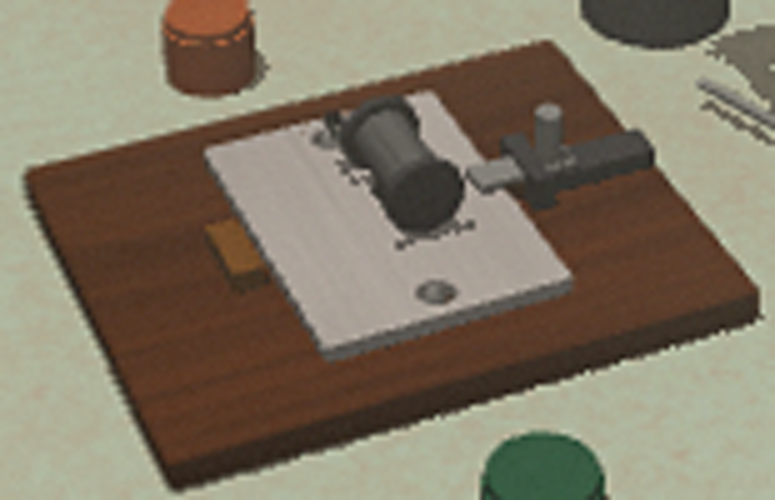

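View pics/w27.png

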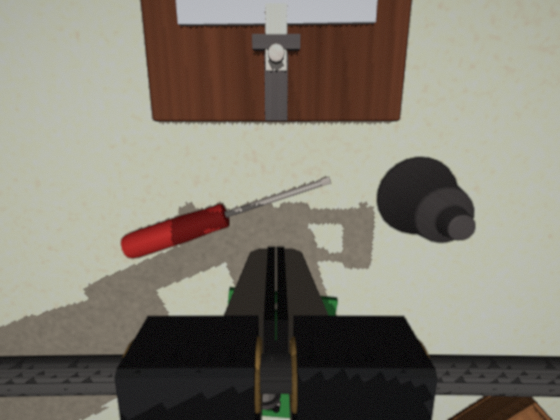

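The plate is flat with both pins in their holes, and the tongue covers the plate's edge at about (495,175) in the side crop. The bystanders have not moved and the robot is clear. I'm handing in.

```bash
python3 -c "
from workcell import r
print(r.hand_in())"
```

```text
the job is handed in; nothing more can be done
None
```

The job is done and handed in at about 29 s. The plate is seated flat over both pins, and the keeper is fully home with its tongue over the plate's edge.

- **Plate:** I squared it with a two-finger push on its +y edge, nudged it along −x by its +x edge, then pushed +y again until it dropped. The contact force fell to zero, and both pin tips show in the holes.
- **Keeper:** I pushed it by its post with closed fingers until it hit the stop. The force rose from 1.5 N to about 19 N and the tool stopped moving. The networks measured about 28 mm of travel, which agrees with 30 mm within their 4 mm accuracy.
- **Other things:** the tins, bell, insulator and spare reel still measure where they started, to within a few millimetres. I judged the screwdriver by eye only, in the last wrist picture.

**Disagreements along the way:**
- The visible fingertips end about 30 mm short of the reported TCP, not at it. My first push therefore passed over the plate without moving it, and I lowered the tool to make up for it.
- The −x nudge turned the plate slightly (0.03 to 0.05 rad, depending on the camera). The last flush push took that out.
- One network, looking for the far pin, found nothing in the final side view. The wrist picture taken after the plate dropped shows that pin in its hole.

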